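# Load the dosimeter badge reader and start it with its key

### The job

Slide every dosimeter badge lying on the desk, nose first, into a bay of the badge reader until it is fully home against the stop, one badge to a bay, any bay. Once all are home, take the key from its wooden block, push it fully down into the key switch on the grey control box, turn it clockwise to its stop at ON and leave it there; then press the start button on top of the reader all the way down. Leave the other things on the desk where they are.

Things in the scene. Friction and masses are not known exactly. Their poses are not given: they have to be found in the camera images.
- reader: Fixed white badge reader, a low box. Origin on the desk; +x points into the bays, away from the robot, z up. Base plate 12 mm thick, x = -65..85, y = -150..150 mm; up to x = -15 mm it is an open sill that carries the badges' clips. Behind stands the body, 56 mm tall, its front face at x = -15 mm with four level bays at y = -105, -35, 35, 105 mm, all empty at the start.
- bay0 (a point): The reader's bay at y = -105 mm: middle of the lower edge of its mouth, level with the sill, 12 mm above the desk; axes as the reader's (+x inward). The other three bays are at +70, +140 and +210 mm along y from it. A black patch on the reader's top just behind the face and two black lines on the sill mark each bay. Each is 44 mm wide, 9 mm high and 32 mm deep, with a hard stop at its end.
- badge0_clip (a point): Badge 0 (may be absent; all alike), lying on the desk: grey flat blade 68 x 38 x 5 mm with a black upright clip on its rear end, 26 long (x) x 14 wide (y) x 30 mm tall. This point is the clip's centre, 20 mm above the blade's underside. x points along the blade to its front end (nose), 55 mm ahead of this point; z up. About 60 g.
- badge0_nose (a point): Badge 0: middle of the blade's front edge, the end that goes into a bay, 2.5 mm above the underside. Same axes as the clip point. Against the bay's stop it lies at x = +17 mm of the reader.
- badge1_clip (a point): Badge 1 (may be absent; all alike), lying on the desk: grey flat blade 68 x 38 x 5 mm with a black upright clip on its rear end, 26 long (x) x 14 wide (y) x 30 mm tall. This point is the clip's centre, 20 mm above the blade's underside. x points along the blade to its front end (nose), 55 mm ahead of this point; z up. About 60 g.
- badge1_nose (a point): Badge 1: middle of the blade's front edge, the end that goes into a bay, 2.5 mm above the underside. Same axes as the clip point. Against the bay's stop it lies at x = +17 mm of the reader.
- badge2_clip (a point): Badge 2 (may be absent; all alike), lying on the desk: grey flat blade 68 x 38 x 5 mm with a black upright clip on its rear end, 26 long (x) x 14 wide (y) x 30 mm tall. This point is the clip's centre, 20 mm above the blade's underside. x points along the blade to its front end (nose), 55 mm ahead of this point; z up. About 60 g.
- badge2_nose (a point): Badge 2: middle of the blade's front edge, the end that goes into a bay, 2.5 mm above the underside. Same axes as the clip point. Against the bay's stop it lies at x = +17 mm of the reader.
- badge3_clip (a point): Badge 3 (may be absent; all alike), lying on the desk: grey flat blade 68 x 38 x 5 mm with a black upright clip on its rear end, 26 long (x) x 14 wide (y) x 30 mm tall. This point is the clip's centre, 20 mm above the blade's underside. x points along the blade to its front end (nose), 55 mm ahead of this point; z up. About 60 g.
- badge3_nose (a point): Badge 3: middle of the blade's front edge, the end that goes into a bay, 2.5 mm above the underside. Same axes as the clip point. Against the bay's stop it lies at x = +17 mm of the reader.
- key_bow (a point): The loose key, standing tip down: black flat bow 32 (x) x 10 (y) x 36 mm tall, below it a steel collar 20 x 12 x 8 mm and a steel blade 12 (x) x 5 (y) x 22 mm long, its last 4 mm narrower. This point is the bow's centre, 26 mm above the collar's underside (where the blade begins), 48 mm above the tip; z up. Either way round fits. About 40 g.
- key_tip (a point): The key: lowest point of its blade, on its axis. Same axes as the bow point.
- keyblock: Fixed dark wooden block 70 x 70 x 34 mm in which the key stands at the start, its collar on the block's top. Origin under its centre; a 14 x 7 mm slot, long along x, goes 28 mm down in the middle of its top.
- console: Fixed grey control box 110 x 100 x 50 mm with the key switch in the middle of its top. Origin under its centre, z up. A black mark on its top at +x shows OFF, a second one 1.2 rad clockwise of it shows ON.
- keyway (a point): Centre of the key switch's mouth, on top of its turning square barrel (30 x 30 mm), 52 mm above the desk. The keyway is an upright slot 14 (x) x 7 (y) mm, 26 mm deep with a 2 mm chamfer; the key goes in until its collar sits on the barrel. x and y turn with the barrel; z up.
- start_top (a point): Centre of the top of the reader's start button, a round grey button 24 mm across in a black housing, in the middle of the reader's top towards its back. It is pressed straight down.
- start (a joint): How far the start button is down, m: 0 = up, 0.006 = all the way down (4 N); it springs back.
- barrel (a joint): Angle of the key switch, rad: 0 = OFF (key blade along the console's x), 1.2 = ON at its stop; grows clockwise seen from above. Stays where it is left (friction 0.06 N m). It starts near OFF. The key has up to about 0.17 rad of play in it either way.
- pencup: Bystander, leave it: grey pen cup, 72 mm across, 90 mm tall. Origin under its centre.
- sanitiser: Bystander, leave it: clear hand-gel bottle, 56 mm across, 130 mm tall. Origin under its centre.
- stapler: Bystander, leave it: black and steel stapler, 120 x 32 x 34 mm. Origin under its centre.
- stamp: Bystander, leave it: rubber stamp with turned wooden handle, 45 x 30 x 58 mm. Origin under its centre.
- tape: Bystander, leave it: grey tape dispenser, 90 x 34 x 52 mm. Origin under its centre.
- notes: Bystander, leave it: block of white note paper, 70 x 70 x 20 mm. Origin under its centre.

How it is judged:
By the outcome, as a careful person would: the job done as asked, in the order asked, and still so for the second after the job is handed in, with the robot touching nothing.
Of badge0, badge1, badge2, badge3 only 3 to 4 are there at a start; the rules pass over those that are not, and their reading is None.
At some moment in a run one of badge0, badge1, badge2, badge3 may be knocked a few centimetres aside while the robot is not near it.
It also fails if it takes over 210 s, if anything falls off the work surface, if the arm or the gripper's body presses on something with over 40 N, if the wrist force passes 120 N, or if a joint passes its speed limit or range.

### The arm

A 6-joint arm with a two-finger parallel gripper is mounted at the origin on the work surface. World frame = base frame: x ahead of the robot, y to its left, z up, the work surface at z = 0. Lengths are in mm, angles in rad, forces in N, time in s.
With the tool pointing down it reaches from about 325 to 750 mm from the base axis. Payload 7.6 kg.
Tool frame: the origin (TCP) lies between the finger pads; the fingertips stand arm.finger_overhang ahead of it and the grasp point (between the pads) lies 2 mm behind it (arm.finger_overhang is the distance from the TCP to the fingertips, in mm); y points along the fingers, z is the direction in which the jaws open and shut, and the axes are right-handed (so a half turn about y gives the same grasp; the last joint's range is limited). The gripper opens to 85 mm and grips with 20 to 120 N. Pads are 22 mm wide; open, the fingers measure 114 mm over their backs; the gripper's body (76 mm by 85 mm) begins 54 mm behind the grasp point. The pads swing forward as they close: fully open they stand 13 mm farther back than shut.
Start: joints at [1.089, 0.052, 1.401, -0, 1.689, -0.07], TCP at [210.122, 481.137, 248.323] pointing down, gripper open.
Joint ranges: [-2.9, 2.9], [-0.91, 2.17], [0.12, 2.37], [-1.06, 4.2], [0.26, 2.73], [-2.93, 2.93]. Speed limits (rad/s): [2.57, 2.57, 3.01, 3.14, 3.14, 3.14].

### API

Orientations are given as a unit quaternion [x, y, z, w].
In Python, from plant import arm gives the robot as it stands.
- The arm moves only by the tool drive_tool, never from a script. Its argument "plan" is text: rows parted by semicolons, each of 6 numbers parted by spaces: the shift along the tool's x, y, z in cm, then the turn, a rotation vector about the tool's x, y, z in rad. A call has 1 to 12 rows; each row shifts and turns the commanded pose from where the row before left it, along the tool's axes as they then stand; what a row does not reach is not made up. A row lasts 1/10 s, in which the tool goes at most 50 mm and 8.59 degrees, less where a joint would pass 70% of its speed; a pose out of reach is approached as far as the arm can. A call is refused whole if a number of a shift passes 5 or a number of a turn 0.15, either way. A call with a gripper value outside its range is refused whole. "gripper" is the finger opening in cm, from 0 to 8.54, set as the call begins (left out, the last holds). The fingers move at their own pace and stop on an object; "newtons" is the grip in N (left out, the last holds). Time passes only in rows, so rows that do not move let the fingers close. It gives the time, the measured TCP pose, the force and the opening at its end, in the units of the state.
- arm.read_state(): the state, without advancing time (a new reading comes with each control period).
- arm.snapshot(name): name is "side" or "top" or "wrist"; returns the picture (420x560x3 uint8, blue, green, red); there is no depth.
- arm.get_calibration(name): a dict with "fx", "fy", "cx", "cy" (pixels), "k1" (the pictures are not rectified: a ray, as slopes to the right and down, at radius r is drawn at 1 + k1 r^2 times it, then the intrinsics apply), "world_from_camera" (4x4, takes a point from camera to world coordinates). Camera axes: x right, y down, z forward; pixel columns grow to the right and rows downward; lengths in mm; the calibration is good to about 2 mm. A picture is of the moment at which its call begins: read the wrist's pose just before it. get_calibration takes no time and is no camera call; for the wrist camera it gives the pose at the moment of the call.
- arm.close_job(): hands the job in, once; it reports no verdict.
The state is a dict: "time": time; "joint_pos": joint angles; "qvel": joint speeds; "tau": joint torques, N m; "ee_pos": TCP position; "orientation": TCP orientation; "ft_force": force on the tool from outside, world axes, zero at the start; "moment": the same for the moment, N m; "width": opening from 0.0 (shut) to 1.0 (fully open).
Only numpy, scipy, OpenCV 4.12 (cv2) and the standard library are available. Lean on these libraries where they do the work, as an engineer would, in place of code of your own. Each camera call takes 0.05 s, during which the arm holds its last target. There are 200 camera calls.

## Working session

There is one attempt and no reset: what is moved stays moved. The work goes in short steps, Python scripts to look and compute and a tool call to move; the robot and the scene stay as the last step left them, time stands still between calls to the robot, and variables do not carry over. Pictures are saved under pics/ and viewed, about 12 in all and at most 16, crops included, and the job is handed in when it is done.

Besides the shell and the picture viewer there is one more tool, called after "Request:" as name(argument=value, ...) on one line, values as JSON. drive_tool: Moves the arm, as the interface text tells. Its arguments: {"type":"object","properties":{"plan":{"type":"string"},"gripper":{"type":"number"},"newtons":{"type":"number"}},"required":["plan"]}

```bash
ls; mkdir -p pics; python3 - <<'E'
from plant import arm
import cv2,numpy as np
np.set_printoptions(precision=3,suppress=True)
print(arm.read_state(), arm.finger_overhang)
for n in ("top","side"):
    im=arm.snapshot(n); cv2.imwrite(f"pics/{n}0.png",im); c=arm.get_calibration(n); print(n,c)
print(arm.get_calibration("wrist"))
E
```

```text
pics
{'time': 0.0, 'joint_pos': array([ 1.089,  0.053,  1.402, -0.   ,  1.689, -0.07 ]), 'qvel': array([-0.002,  0.   ,  0.001, -0.   ,  0.   ,  0.001]), 'tau': array([  0.001, -38.167, -36.018,   0.   ,   0.006,   0.   ]), 'ee_pos': array([209.981, 480.875, 247.466]), 'orientation': array([ 0.693, -0.145,  0.144, -0.692]), 'ft_force': array([ 0.086,  0.42 , -0.004]), 'moment': array([-0.   ,  0.033, -0.025]), 'width': 0.9979594478331741} 17.0
top {'fx': 416.41547034528196, 'fy': 416.41547034528196, 'cx': 280.5659001167483, 'cy': 215.70709776174238, 'k1': -0.022653058436501908, 'world_from_camera': array([[  -0.02 ,   -0.995,    0.101,  431.643],
       [  -1.   ,    0.019,   -0.004,  -15.123],
       [   0.002,   -0.101,   -0.995, 1056.278],
       [   0.   ,    0.   ,    0.   ,    1.   ]])}
side {'fx': 388.96841601737975, 'fy': 388.96841601737975, 'cx': 283.1151486103062, 'cy': 211.38967282222032, 'k1': -0.019599704868891503, 'world_from_camera': array([[   0.912,   -0.214,    0.349,  184.365],
       [  -0.41 ,   -0.448,    0.795, -808.927],
       [  -0.014,   -0.868,   -0.497,  574.561],
       [   0.   ,    0.   ,    0.   ,    1.   ]])}
{'fx': 314.35167869026697, 'fy': 314.35167869026697, 'cx': 276.340021318562, 'cy': 211.86415645596756, 'k1': -0.06720773883959281, 'world_from_camera': array([[  0.4  ,   0.873,   0.278, 138.81 ],
       [  0.916,  -0.381,  -0.122, 511.271],
       [ -0.001,   0.303,  -0.953, 373.712],
       [  0.   ,   0.   ,   0.   ,   1.   ]])}
```

View pics/top0.png

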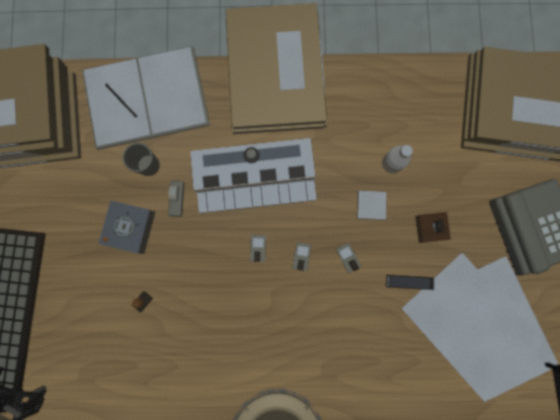

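View pics/side0.png

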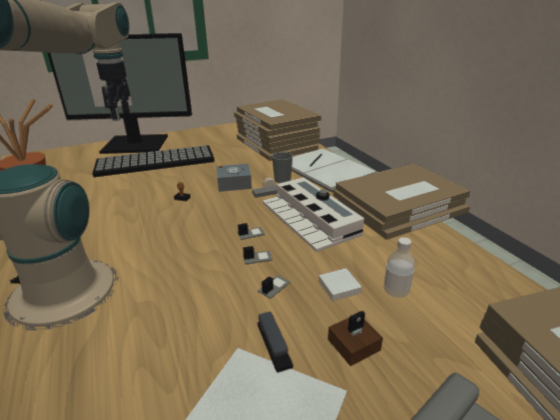

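```bash
cat > h.py <<'E'
from plant import arm
import cv2,numpy as np
from scipy.spatial.transform import Rotation as Ro
np.set_printoptions(precision=2,suppress=True)
def snap(n,name=None):
    c=arm.get_calibration(n); im=arm.snapshot(n)
    if name: cv2.imwrite(f"pics/{name}.png",im)
    return im,c
def pix2w(c,uv,z):
    "pixels to world points on the plane of height z"
    uv=np.atleast_2d(np.float64(uv)); K=np.array([[c['fx'],0,c['cx']],[0,c['fy'],c['cy']],[0,0,1]])
    n=cv2.undistortPoints(uv[:,None],K,np.array([c['k1'],0,0,0]))[:,0]
    T=np.array(c['world_from_camera']); d=np.c_[n,np.ones(len(n))]@T[:3,:3].T
    return T[:3,3]+d*((z-T[2,3])/d[:,2])[:,None]
def w2pix(c,P):
    T=np.linalg.inv(c['world_from_camera']); K=np.array([[c['fx'],0,c['cx']],[0,c['fy'],c['cy']],[0,0,1]])
    return cv2.projectPoints(np.atleast_2d(np.float64(P)),cv2.Rodrigues(T[:3,:3])[0],T[:3,3],K,np.array([c['k1'],0,0,0]))[0][:,0]
def st():
    s=arm.read_state(); R=Ro.from_quat(s['orientation']).as_matrix()
    return s,R,s['ee_pos'],np.arctan2(R[1,2],R[0,2])
def togo(xyz,yaw=None):
    "shift (cm, tool axes) and level+yaw turn to bring TCP to xyz, jaw axis z to yaw (mod pi)"
    s,R,p,y=st()
    if yaw is None: yaw=y
    dy=(yaw-y+np.pi/2)%np.pi-np.pi/2
    z=np.array([np.cos(y+dy),np.sin(y+dy),0]); Y=np.array([0,0,-1.]); G=np.c_[np.cross(Y,z),Y,z]
    rv=Ro.from_matrix(R.T@G).as_rotvec()
    print("t%.2f"%s['time'],"p",p,"yaw %.3f"%y,"F",s['ft_force'],"w %.3f"%s['width'])
    print(" shift now-axes cm",R.T@(np.array(xyz)-p)/10,"final-axes",G.T@(np.array(xyz)-p)/10,"turn",rv,"q6 %.2f"%s['joint_pos'][5])
E
python3 - <<'E'
from h import *
s,R,p,y=st(); print(R,y)
im=cv2.imread("pics/top0.png"); c=arm.get_calibration("top")
for n,uv,z in [("badges",[(258,249),(302,257),(348,257)],5),("reader topcorners",[(190,150),(313,140),(316,182),(192,190)],56),("bay patches",[(211,182),(240,178),(268,175),(297,172)],56),("button",[(251,155)],60),("console",[(126,227)],50),("keyblock",[(433,227)],34)]: print(n,pix2w(c,uv,z))
print("tcp in wrist px",w2pix(arm.get_calibration("wrist"),p))
crop=cv2.resize(im[130:320,90:470],None,fx=2.1,fy=2.1,interpolation=cv2.INTER_CUBIC); cv2.imwrite("pics/c.png",crop)
E
```

```text
[[ 0.92 -0.    0.4 ]
 [-0.4  -0.    0.92]
 [-0.   -1.   -0.  ]] 1.159021047323171
badges [[ 455.61   39.18    5.  ]
 [ 433.39  -71.08    5.  ]
 [ 431.06 -186.79    5.  ]]
reader topcorners [[ 700.12  200.22   56.  ]
 [ 719.36 -102.62   56.  ]
 [ 614.37 -106.99   56.  ]
 [ 600.55  195.     56.  ]]
bay patches [[619.35 148.72  56.  ]
 [627.83  77.97  56.  ]
 [633.93   9.61  56.  ]
 [640.   -61.3   56.  ]]
button [[683.54  50.21  60.  ]]
console [[513.9 356.7  50. ]]
keyblock [[ 500.41 -395.08   34.  ]]
tcp in wrist px [[278.02 289.16]]
```

Request:
drive_tool(plan="0 0 0 0 -0.137 0;0 0 0 0 -0.137 0;0 0 0 0 -0.138 0")

```text
time: 0.4
ee_pos: [210.0, 481.0, 247.8]
orientation: [0.707, 0.002, -0.002, -0.707]
ft_force: [-0.1, -0.3, -0.1]
width: 0.998
```

Request:
drive_tool(plan="2.25 -0.44 -4 0 0 0;2.25 -0.44 -4 0 0 0;2.25 -0.44 -4 0 0 0;2.25 -0.44 -4 0 0 0;2.25 -0.44 -4 0 0 0;2.25 -0.44 -4 0 0 0;2.25 -0.44 -4 0 0 0;2.25 -0.44 -4 0 0 0;2.25 -0.44 -4 0 0 0;2.25 -0.44 -4 0 0 0;2.25 -0.44 -4 0 0 0;2.25 -0.44 -4 0 0 0", gripper=4)

```text
time: 1.6
ee_pos: [480.7, -0.7, 301.0]
orientation: [-0.707, 0.0, 0.0, 0.707]
ft_force: [0.8, 1.8, 0.7]
width: 0.469
```

```bash
python3 - <<'E'
from h import *
togo([480,0,300],np.pi/2)
snap("wrist","w1")
E
```

```text
t1.60 p [480.67  -0.71 300.97] yaw 1.571 F [0.75 1.79 0.68] w 0.469
 shift now-axes cm [-0.07  0.1   0.07] final-axes [-0.07  0.1   0.07] turn [-0. -0. -0.] q6 -1.65
```

View pics/w1.png

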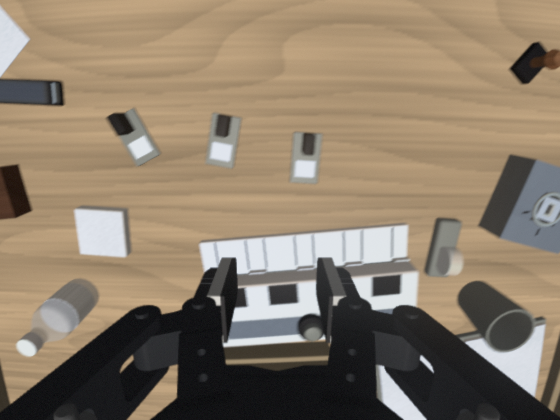

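```bash
cat >> h.py <<'E'
def badges(im,c,ymax=215,lo=None,verbose=True):
    "blade = not wood, not black; rectangle in world at z=5; clip = black top at z=35"
    hsv=cv2.cvtColor(im,cv2.COLOR_BGR2HSV); S,V=hsv[...,1],hsv[...,2]
    m=((S<62)).astype(np.uint8); m[ymax:]=0
    m=cv2.morphologyEx(m,cv2.MORPH_OPEN,np.ones((3,3)))
    n,L,stt,cen=cv2.connectedComponentsWithStats(m)
    out=[]
    for i in range(1,n):
        if stt[i,4]<300: continue
        w,h=stt[i,2:4]
        ys,xs=np.nonzero(L==i); P=pix2w(c,np.c_[xs,ys],5)[:,:2].astype(np.float32)
        (cx,cy),(a,b),ang=cv2.minAreaRect(P)
        if not(55<max(a,b)<85 and 30<min(a,b)<50): 
            if verbose: print("other",cen[i],a,b); 
            continue
        th=np.deg2rad(ang if a>b else ang+90); 
        x0,y0,ww,hh=stt[i,:4]; pad=8; sl=np.s_[max(0,y0-pad):y0+hh+pad,max(0,x0-pad):x0+ww+pad]
        k=np.argwhere(V[sl]<60)[:,::-1]+[max(0,x0-pad),max(0,y0-pad)]
        cl=pix2w(c,k,35)[:,:2].mean(0); d=np.array([cx,cy])-cl
        if np.dot(d,[np.cos(th),np.sin(th)])<0: th+=np.pi
        th=(th+np.pi)%(2*np.pi)-np.pi; u=np.array([np.cos(th),np.sin(th)])
        est=np.array([cx,cy])-21*u
        out.append((est,th)); print("badge px",cen[i].round(),"size %.1f %.1f"%(max(a,b),min(a,b)),"clip",est,"from black",cl,"heading %.3f"%th)
    return out
E
python3 - <<'E'
from h import *
im=cv2.imread("pics/w1.png"); c=arm.get_calibration("wrist")
badges(im,c)
hsv=cv2.cvtColor(im,cv2.COLOR_BGR2HSV)
for uv in [(230,135),(222,152),(260,130),(300,150)]: print(uv,hsv[uv[1],uv[0]])
print("sill front corners",pix2w(c,[(202,240),(408,226)],12))
E
```

```text
other [ 9.92 40.21] 42.452903747558594 87.0186538696289
other [528.44  63.58] 30.94348907470703 45.768211364746094
other [30.07 91.75] 91.1183090209961 30.269498825073242
badge px [135. 138.] size 73.8 40.0 clip [ 413.23 -205.72] from black [ 415.21 -198.34] heading 0.447
badge px [223. 141.] size 68.6 39.3 clip [420.12 -74.19] from black [417.42 -68.93] heading -0.198
badge px [305. 158.] size 68.4 39.3 clip [443.13  33.02] from black [431.77  29.37] heading -0.067
other [526.49 188.55] 121.54045104980469 84.79901123046875
other [ 99.49 210.38] 82.47776794433594 12.142395973205566
(230, 135) [ 30  14 151]
(222, 152) [110  13 237]
(260, 130) [ 17  83 179]
(300, 150) [ 33  17 135]
sill front corners [[ 579.06 -114.21   12.  ]
 [ 558.98  179.55   12.  ]]
```

```bash
sed -i 's/m=((S<62)).astype/m=((S<62)\&(V>75)).astype/' h.py; python3 - <<'E'
from h import *
im=cv2.imread("pics/w1.png"); c=arm.get_calibration("wrist")
badges(im,c,verbose=False)
g=cv2.cvtColor(im,cv2.COLOR_BGR2GRAY); hsv=cv2.cvtColor(im,cv2.COLOR_BGR2HSV)
m=((hsv[...,1]<45)&(hsv[...,2]>150))
E=[]
for u in range(208,404,2):
    col=np.nonzero(m[215:262,u])[0]
    if len(col): E.append((u,215+col[0]-.5))
W=pix2w(c,E,12); p=np.polyfit(W[:,1],W[:,0],1); r=W[:,0]-np.polyval(p,W[:,1]); k=abs(r)<2; p=np.polyfit(W[k,1],W[k,0],1)
print("front edge x=%.4f y+%.2f"%tuple(p),"theta",-np.arctan(p[0]),k.mean(),abs(r[k]).mean(),W[0],W[-1])
for v in (245,250): 
    row=np.nonzero(m[v,190:420])[0]+190; print("ends",v,row[0],row[-1],pix2w(c,[(row[0]-.5,v),(row[-1]+.5,v)],12))
th=-np.arctan(p[0])
big=cv2.resize(im[220:345,190:430],None,fx=3.3,fy=3.3,interpolation=cv2.INTER_CUBIC); cv2.imwrite("pics/w1c.png",big)
# dark lines across sill midway between front edge and body
x=np.array([np.cos(th),np.sin(th)]);yv=np.array([-x[1],x[0]])
y0=np.arange(-160,340,.5); 
for off in (15,25):
    pts=np.array([ [np.polyval(p,0),0] ])+off*x+ (y0-160)[:,None]*yv
    q=w2pix(c,np.c_[pts,np.full(len(pts),12)]).astype(np.float32)
    val=cv2.remap(g,q[:,0],q[:,1],cv2.INTER_LINEAR).ravel().astype(float)
    d=cv2.blur(val[:,None],(1,41)).ravel()-val
    pk=[i for i in range(5,len(d)-5) if d[i]>10 and d[i]==d[i-5:i+6].max()]
    print(off,[(round(float(y0[i]-160),1),int(d[i])) for i in pk])
E
```

```text
badge px [139. 141.] size 68.2 40.0 clip [ 415.86 -205.01] from black [ 415.6  -197.64] heading 0.457
badge px [223. 143.] size 68.6 39.3 clip [420.12 -74.19] from black [417.42 -68.93] heading -0.198
badge px [305. 160.] size 68.4 39.3 clip [443.13  33.02] from black [431.77  29.37] heading -0.067
front edge x=-0.0885 y+571.39 theta 0.08829614141435095 1.0 0.3828873038896919 [ 581.39 -105.72   12.  ] [556.66 170.56  12.  ]
ends 245 199 407 [[ 586.85 -119.93   12.  ]
 [ 588.36  182.57   12.  ]]
ends 250 199 407 [[ 594.74 -120.59   12.  ]
 [ 596.31  183.6    12.  ]]
15 [(-123.5, 31), (-97.0, 30), (-53.0, 30), (-28.0, 28), (17.5, 32), (43.0, 29), (87.0, 33), (87.5, 33), (88.0, 33), (113.0, 32), (113.5, 32), (157.0, 32)]
25 [(-123.5, 25), (-97.0, 30), (-53.0, 31), (-26.5, 34), (17.0, 29), (43.0, 29), (87.0, 29), (87.5, 29), (112.5, 32), (156.0, 32)]
```

View pics/w1c.png

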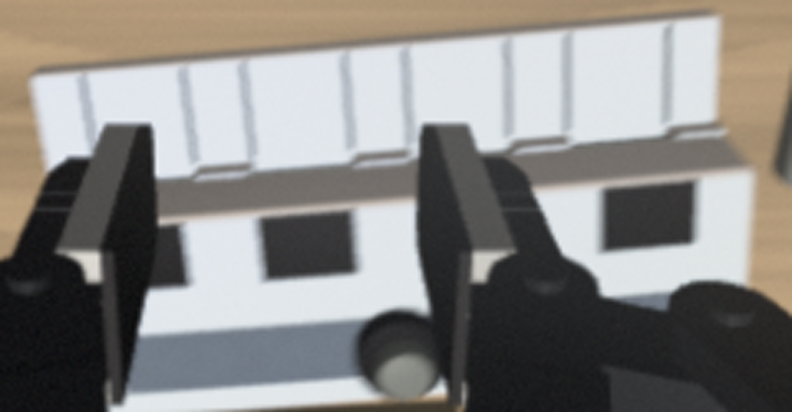

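```bash
python3 - <<'E'
from h import *
c=arm.get_calibration("wrist"); ct=arm.get_calibration("top")
O=np.array([633.5,35.6]);th=.0883;X=np.array([np.cos(th),np.sin(th)]);Y=np.array([-X[1],X[0]])
f=lambda P:np.c_[(P[:,:2]-O)@X,(P[:,:2]-O)@Y]
print("button",f(pix2w(c,[(312.1,332.1)],66)), "patches",f(pix2w(c,[(307/3.3+190,244/3.3+220),(648/3.3+190,215/3.3+220)],56)))
im=cv2.imread("pics/top0.png");g=cv2.cvtColor(im,cv2.COLOR_BGR2GRAY)
m=(g<60).astype(np.uint8); n,L,s,cen=cv2.connectedComponentsWithStats(m)
for i in range(1,n):
    if 40<s[i,4]<500 and 180<cen[i,0]<320 and 130<cen[i,1]<200: print("top patch",cen[i],s[i,4],f(pix2w(ct,[cen[i]],56)))
togo([443,33,110],1.504)
E
```

```text
button [[62.21  0.5 ]] patches [[  3.55 -34.81]
 [  3.71 105.68]]
top patch [251.36 157.28] 64 [[46.39 10.  ]]
top patch [296.31 171.89] 105 [[ -1.61 -95.46]]
top patch [267.78 174.96] 104 [[ -1.72 -25.4 ]]
top patch [239.2  178.14] 111 [[-2.05 44.69]]
top patch [210.68 181.29] 122 [[ -2.28 114.54]]
t1.65 p [482.7   -5.67 300.75] yaw 1.566 F [-1.7  -4.07 -1.39] w 0.468
 shift now-axes cm [-3.99 19.06  3.9 ] final-axes [-4.22 19.08  3.59] turn [0.   0.06 0.  ] q6 -1.65
```

Request:
drive_tool(plan="0 0 0 0 0 0;0 0 0 0 0 0;0 0 0 0 0 0;0 0 0 0 0 0;0 0 0 0 0 0")

```text
time: 2.15
ee_pos: [480.0, 2.0, 301.3]
orientation: [-0.707, -0.001, 0.0, 0.707]
ft_force: [0.5, 0.6, -0.9]
width: 0.468
```

```bash
cat >> h.py <<'E'
def reader(im,c):
    g=cv2.cvtColor(im,cv2.COLOR_BGR2GRAY); hsv=cv2.cvtColor(im,cv2.COLOR_BGR2HSV)
    m=((hsv[...,1]<45)&(hsv[...,2]>150)); E=[]
    for u in range(212,400,2):
        col=np.nonzero(m[215:262,u])[0]
        if len(col): E.append((u,215+col[0]-.5))
    W=pix2w(c,E,12); p=np.polyfit(W[:,1],W[:,0],1); r=W[:,0]-np.polyval(p,W[:,1]); k=abs(r)<2; p=np.polyfit(W[k,1],W[k,0],1)
    th=-np.arctan(p[0]); x=np.array([np.cos(th),np.sin(th)]);yv=np.array([-x[1],x[0]])
    print("edge x at y=0 %.2f theta %.4f"%(p[1],th),k.mean()); y0=np.arange(-160,200,.5)
    for off in (15,25):
        pts=np.array([[p[1],0]])+off*x+y0[:,None]*yv
        q=w2pix(c,np.c_[pts,np.full(len(pts),12)]).astype(np.float32)
        val=cv2.remap(g,q[:,0],q[:,1],cv2.INTER_LINEAR).ravel().astype(float)
        d=cv2.blur(val[:,None],(1,41)).ravel()-val
        print(off,[float(y0[i]) for i in range(5,len(d)-5) if d[i]>10 and d[i]==d[i-5:i+6].max()])
E
python3 - <<'E'
from h import *
print(st()[2]); im,c=snap("wrist","w2"); print(st()[2],st()[0]['qvel'])
badges(im,c,verbose=False); reader(im,c)
print("top:"); ct=arm.get_calibration("top"); t=cv2.imread("pics/top0.png")
print(pix2w(ct,[(258,249),(302,257),(348,257)],5)[:,:2])
E
```

```text
[479.99   2.01 301.26]
[480.02   1.86 301.23] [-0.01  0.   -0.    0.   -0.    0.  ]
badge px [10. 40.] size 84.4 40.9 clip [ 329.69 -341.54] from black [ 357.3  -311.42] heading 2.964
badge px [138. 140.] size 68.1 39.0 clip [ 413.51 -197.11] from black [ 413.31 -189.98] heading 0.461
badge px [222. 143.] size 68.3 38.4 clip [417.07 -66.42] from black [413.6  -61.55] heading -0.195
badge px [304. 160.] size 68.3 38.5 clip [439.69  40.74] from black [433.96  35.69] heading -0.065
edge x at y=0 569.22 theta 0.0922 1.0
15 [-113.5, -89.0, -45.0, -19.0, 25.5, 51.5, 96.0, 121.5, 165.5, 190.0]
25 [-113.0, -89.0, -45.0, -18.5, 25.0, 51.0, 95.5, 121.5, 165.5, 190.0]
top:
[[ 455.61   39.18]
 [ 433.39  -71.08]
 [ 431.06 -186.79]]
```

Request:
drive_tool(plan="0 0 0 0 0.067 0;-1 4 0.8 0 0 0;-1 4 0.8 0 0 0;-1 4 0.8 0 0 0;-0.8 4 0.7 0 0 0;-0.4 2 0.4 0 0 0;-0.1 1.1 0.1 0 0 0;0 0 0 0 0 0;0 0 0 0 0 0;0 0 0 0 0 0;0 0 0 0 0 0", gripper=4.5)

```text
time: 3.3
ee_pos: [440.5, 39.8, 111.3]
orientation: [-0.707, 0.023, -0.025, 0.707]
ft_force: [0.2, 0.2, -0.0]
width: 0.529
```

```bash
python3 - <<'E'
from h import *
im,c=snap("wrist","w3"); badges(im,c,ymax=420,verbose=False)
togo([439.7,40.7,25],1.506)
E
```

```text
badge px [144. 229.] size 68.7 38.3 clip [416.7  -65.83] from black [413.49 -59.86] heading -0.201
badge px [ 16. 233.] size 56.5 38.7 clip [ 455.98 -176.04] from black [ 416.14 -141.35] heading -2.682
badge px [278. 242.] size 68.3 37.9 clip [439.14  40.82] from black [426.8   41.06] heading -0.064
t3.35 p [440.32  39.87 111.05] yaw 1.504 F [-1.2   0.04  0.74] w 0.523
 shift now-axes cm [-0.08  8.6   0.08] final-axes [-0.07  8.6   0.08] turn [-0. -0.  0.] q6 -1.50
```

View pics/w3.png

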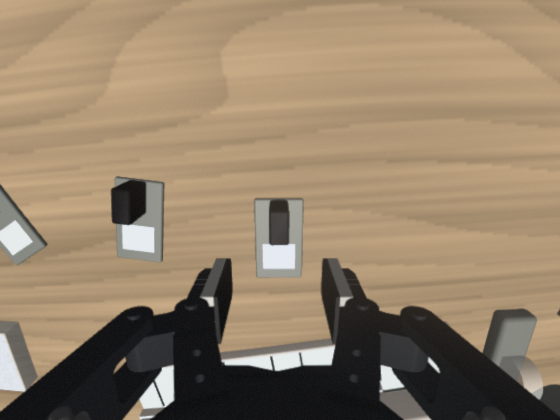

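Request:
drive_tool(plan="-0.1 3 0.1 0 0 0;0 3 0 0 0 0;0 1.5 0 0 0 0;0 0.8 0 0 0 0;0 0.3 0 0 0 0;0 0 0 0 0 0;0 0 0 0 0 0")

```text
time: 4.05
ee_pos: [439.6, 41.1, 25.2]
orientation: [-0.707, 0.023, -0.024, 0.707]
ft_force: [0.6, 0.5, 0.1]
width: 0.527
```

Request:
drive_tool(plan="0 0 0 0 0 0;0 0 0 0 0 0;0 0 0 0 0 0;0 0 0 0 0 0;0 0 0 0 0 0;0 0 0 0 0 0", gripper=0.8, newtons=50)

```text
time: 4.65
ee_pos: [439.3, 41.1, 24.8]
orientation: [-0.707, 0.023, -0.024, 0.707]
ft_force: [-0.4, 0.5, 5.3]
width: 0.153
```

Request:
drive_tool(plan="0 -1 0 0 0 0;0 -2 0 0 0 0;0 -2 0 0 0 0;0 -1 0 0 0 0;0 0 0 0 0 0;0 0 0 0 0 0;0 0 0 0 0 0")

```text
time: 5.35
ee_pos: [438.1, 41.0, 83.0]
orientation: [0.707, -0.024, 0.023, -0.707]
ft_force: [0.8, -0.0, 0.0]
width: 0.155
```

```bash
cat >> h.py <<'E'
O=np.array([630.4,44.1]);TH=0.0922;X=np.array([np.cos(TH),np.sin(TH)]);Y=np.array([-X[1],X[0]])
def rd(x,y,z): return np.r_[O+x*X+y*Y,z]
def tord(P): d=np.atleast_2d(P)[:,:2]-O; return np.c_[d@X,d@Y]
E
python3 - <<'E'
from h import *
im,c=snap("wrist","w4")
togo(rd(-115,35,62),TH+np.pi/2)
E
```

```text
t5.40 p [438.16  41.04  83.02] yaw 1.504 F [ 1.06 -0.71  0.4 ] w 0.154
 shift now-axes cm [7.26 2.09 3.22] final-axes [7.67 2.1  2.03] turn [-0.   -0.16 -0.  ] q6 -1.49
```

View pics/w4.png

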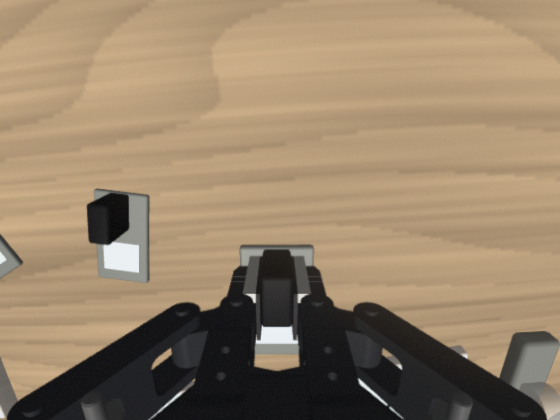

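Request:
drive_tool(plan="0 0 0 0 -0.08 0;0 0 0 0 -0.08 0;3 0 0.7 0 0 0;3 1 0.7 0 0 0;2.5 1.5 0.4 0 0 0;1.2 1.2 0.2 0 0 0;0.5 0.5 0 0 0 0;0 0.2 0 0 0 0;0 0 0 0 0 0;0 0 0 0 0 0;0 0 0 0 0 0")

```text
time: 6.5
ee_pos: [538.5, 70.4, 40.9]
orientation: [-0.706, -0.033, 0.032, 0.706]
ft_force: [0.1, -0.4, -0.0]
width: 0.153
```

```bash
python3 - <<'E'
from h import *
im,c=snap("wrist","w5"); s,R,p,y=st(); print("tcp rd",tord(p))
togo(rd(-38,35,39),TH+np.pi/2)
cv2.imwrite("pics/w5c.png",cv2.resize(im[190:420,120:440],None,fx=2.4,fy=2.4))
E
```

```text
tcp rd [[-89.05  34.64]]
t6.55 p [538.54  70.39  40.83] yaw 1.664 F [ 0.46 -0.11 -0.65] w 0.156
 shift now-axes cm [5.1  0.19 0.03] final-axes [5.1  0.18 0.04] turn [-0.  0.  0.] q6 -1.60
```

View pics/w5c.png

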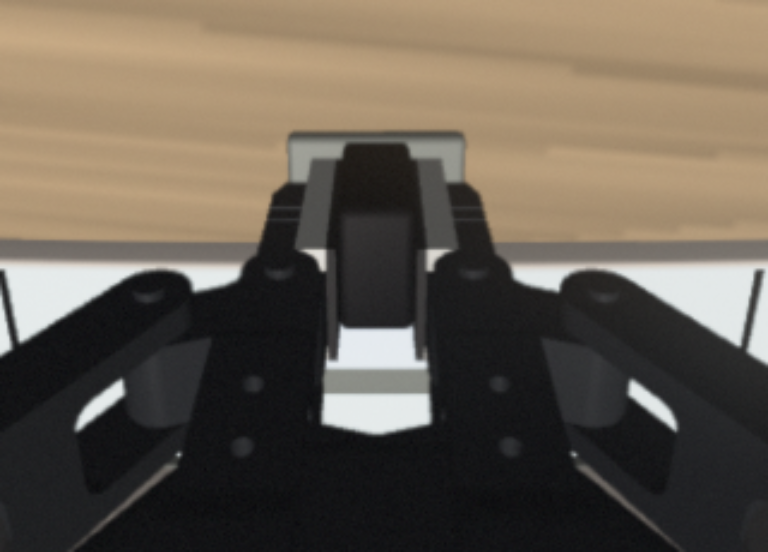

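Request:
drive_tool(plan="0 0.15 0 0 0 0;1 0 0 0 0 0;1 0 0 0 0 0;0.7 0 0 0 0 0;0.6 0 0 0 0 0;0.5 0 0 0 0 0;0.5 0 0 0 0 0;0.3 0 0 0 0 0;0 0 0 0 0 0;0 0 0 0 0 0")

```text
time: 7.55
ee_pos: [584.2, 74.8, 38.5]
orientation: [-0.706, -0.033, 0.033, 0.706]
ft_force: [0.4, 0.6, -0.0]
width: 0.155
```

Request:
drive_tool(plan="0.3 0 0 0 0 0;0.15 0 0 0 0 0;0.1 0 0 0 0 0;0.1 0 0 0 0 0;0 0 0 0 0 0;0 0 0 0 0 0")

```text
time: 8.15
ee_pos: [589.6, 75.3, 38.1]
orientation: [0.706, 0.032, -0.034, -0.706]
ft_force: [-6.8, -1.2, 2.9]
width: 0.154
```

Request:
drive_tool(plan="0.1 0 0 0 0 0;0.1 0 0 0 0 0;0 0 0 0 0 0;0 0 0 0 0 0")

```text
time: 8.55
ee_pos: [589.7, 75.3, 37.8]
orientation: [0.706, 0.03, -0.036, -0.706]
ft_force: [-16.7, -1.9, 7.8]
width: 0.153
```

Request:
drive_tool(plan="0 0 0 0 0 0;0 0 0 0 0 0;0 0 0 0 0 0;0 0 0 0 0 0", gripper=3.2)

```text
time: 8.95
ee_pos: [593.0, 75.5, 38.7]
orientation: [-0.706, -0.033, 0.033, 0.706]
ft_force: [-0.0, 1.0, -0.1]
width: 0.375
```

Request:
drive_tool(plan="0 -1 0 0 0 0;0 -3 0 0 0 0;0 -3 0 0 0 0;-3 -1 0 0 0 0;-4 0 0 0 0 0;-3 0 0 0 0 0;-1 0 0 0 0 0;0 0 0 0 0 0;0 0 0 0 0 0;0 0 0 0 0 0")

```text
time: 9.95
ee_pos: [484.2, 65.4, 118.9]
orientation: [-0.706, -0.033, 0.033, 0.706]
ft_force: [0.2, 0.2, -0.2]
width: 0.376
```

```bash
cat >> h.py <<'E'
def homed(im,c):
    "clips on sill: black blobs, top at z=47, in reader coords"
    V=cv2.cvtColor(im,cv2.COLOR_BGR2HSV)[...,2]
    for y in (-105,-35,35,105):
        q=w2pix(c,[rd(a,y+b,e) for a in(-51,-25) for b in(-7,7) for e in(17,47)]); l,h=q.min(0).astype(int)-4,q.max(0).astype(int)+4
        if l.min()<0 or h[0]>559 or h[1]>419: print("bay",y,"out of view"); continue
        k=np.argwhere(V[l[1]:h[1],l[0]:h[0]]<60)[:,::-1]+l
        if len(k): print("bay",y,"expected px box",l+4,h-4,"black box",k.min(0),k.max(0),len(k))
E
python3 - <<'E'
from h import *
im,c=snap("wrist","w6"); badges(im,c,ymax=270,verbose=False); homed(im,c); print(tord(st()[2]))
togo([417,-66,110],1.375)
E
```

```text
badge px [110. 148.] size 67.9 38.7 clip [416.77 -65.89] from black [416.18 -59.45] heading -0.195
bay -105 expected px box [ 92 317] [130 366] black box [ 88 317] [133 369] 1676
bay -35 expected px box [178 319] [207 369] black box [174 315] [210 372] 2100
bay 35 expected px box [268 319] [286 369] black box [264 322] [289 372] 858
bay 105 expected px box [347 319] [376 369] black box [343 315] [379 372] 2096
[[-143.73   34.6 ]]
t10.00 p [484.09  65.32 118.66] yaw 1.664 F [-0.56  0.45 -0.56] w 0.378
 shift now-axes cm [ -7.9    0.86 -12.45] final-axes [ -4.03   0.87 -14.19] turn [-0.    0.29  0.  ] q6 -1.61
```

View pics/w6.png

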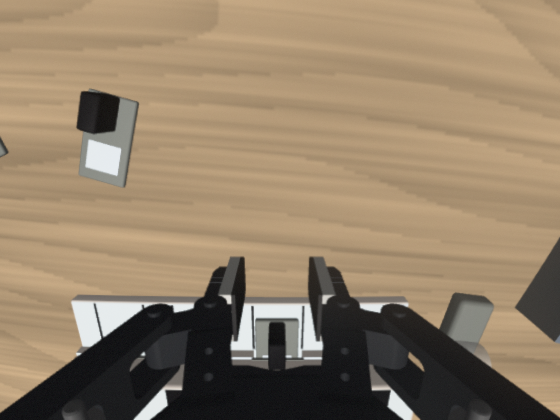

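Request:
drive_tool(plan="0 0 0 0 0.145 0;0 0 0 0 0.145 0;-1 0 -3.5 0 0 0;-1 0.3 -4 0 0 0;-1 0.3 -4 0 0 0;-0.7 0.3 -1.8 0 0 0;-0.3 0 -0.8 0 0 0;0 0 0 0 0 0;0 0 0 0 0 0;0 0 0 0 0 0;0 0 0 0 0 0", gripper=4.5)

```text
time: 11.1
ee_pos: [416.8, -64.5, 109.6]
orientation: [-0.704, 0.069, -0.069, 0.704]
ft_force: [-0.1, -1.0, 0.1]
width: 0.523
```

```bash
python3 - <<'E'
from h import *
im,c=snap("wrist","w7"); b=badges(im,c,ymax=420,verbose=False)
togo([416.7,-65.9,25],1.375)
E
```

```text
badge px [275. 245.] size 68.1 37.9 clip [416.72 -66.43] from black [404.18 -64.17] heading -0.196
badge px [141. 264.] size 68.3 38.3 clip [ 412.91 -196.9 ] from black [ 415.44 -179.63] heading 0.448
t11.15 p [416.76 -64.58 109.63] yaw 1.375 F [-0.38  0.15  1.12] w 0.525
 shift now-axes cm [ 0.02  8.46 -0.13] final-axes [ 0.02  8.46 -0.13] turn [-0.  0.  0.] q6 -1.62
```

Request:
drive_tool(plan="0 3 -0.18 0 0 0;0 3 0 0 0 0;0 1.4 0 0 0 0;0 0.7 0 0 0 0;0 0.3 0 0 0 0;0 0 0 0 0 0;0 0 0 0 0 0")

```text
time: 11.85
ee_pos: [416.8, -67.0, 26.5]
orientation: [0.704, -0.069, 0.07, -0.704]
ft_force: [0.2, -0.3, 0.2]
width: 0.528
```

Request:
drive_tool(plan="0 0 0 0 0 0;0 0 0 0 0 0;0 0 0 0 0 0;0 0 0 0 0 0;0 0 0 0 0 0;0 0 0 0 0 0", gripper=0.8)

```text
time: 12.45
ee_pos: [416.6, -67.0, 26.3]
orientation: [0.704, -0.069, 0.07, -0.704]
ft_force: [-1.0, -0.1, 6.4]
width: 0.154
```

Request:
drive_tool(plan="0 -1 0 0 0 0;0 -2 0 0 0 0;0 -2 0 0 0 0;0 -1 0 0 0 0;0 0 0 0 0 0;0 0 0 0 0 0;0 0 0 0 0 0")

```text
time: 13.15
ee_pos: [415.4, -66.8, 84.5]
orientation: [-0.704, 0.07, -0.069, 0.704]
ft_force: [0.2, 0.3, -1.1]
width: 0.155
```

```bash
python3 - <<'E'
from h import *
togo(rd(-90,-35,39),TH+np.pi/2)
E
```

```text
t13.15 p [415.41 -66.76  84.49] yaw 1.374 F [ 0.22  0.26 -1.13] w 0.155
 shift now-axes cm [11.3   4.53  9.16] final-axes [13.43  4.55  5.56] turn [-0.   -0.29 -0.  ] q6 -1.62
```

Request:
drive_tool(plan="0 0 0 0 -0.145 0;0 0 0 0 -0.145 0;4 0 1.6 0 0 0;4 1 1.6 0 0 0;3 1.5 1.4 0 0 0;1.7 1.2 0.7 0 0 0;0.7 0.5 0.26 0 0 0;0 0.2 0 0 0 0;0 0 0 0 0 0;0 0 0 0 0 0;0 0 0 0 0 0")

```text
time: 14.25
ee_pos: [544.2, 0.4, 42.4]
orientation: [0.706, 0.033, -0.032, -0.706]
ft_force: [0.0, 0.5, 0.3]
width: 0.155
```

```bash
python3 - <<'E'
from h import *
im,c=snap("wrist","w8"); s,R,p,y=st(); print("tcp rd",tord(p))
togo(rd(-38,-35,40),TH+np.pi/2)
# symmetric check: sill lines near front edge and clip centre column
V=cv2.cvtColor(im,cv2.COLOR_BGR2GRAY)
for v in (305,312,320): 
    r=V[v].astype(float); d=cv2.blur(r[None],(31,1))[0]-r; print(v,[(u,int(d[u])) for u in range(60,500) if d[u]>25 and d[u]==d[max(0,u-6):u+7].max()])
print([w2pix(c,rd(-60,-35+q,12)).ravel() for q in(-48,48)])
E
```

```text
tcp rd [[-89.75 -35.5 ]]
t14.30 p [544.3    0.49  42.36] yaw 1.663 F [0.   0.38 0.23] w 0.152
 shift now-axes cm [5.17 0.24 0.05] final-axes [5.17 0.24 0.05] turn [0. 0. 0.] q6 -1.73
305 [(85, 38), (122, 174), (176, 75), (195, 89), (222, 94), (331, 85), (358, 79), (375, 68), (434, 154), (476, 152)]
312 [(87, 44), (124, 168), (165, 89), (388, 77), (433, 154), (474, 152)]
320 [(89, 32), (125, 183), (152, 83), (401, 36), (422, 34), (431, 125), (472, 150)]
[array([196.43, 305.95]), array([360.58, 305.96])]
```

Request:
drive_tool(plan="0 0.2 0 0 0 0;1 0 0 0 0 0;1 0 0 0 0 0;0.7 0 0 0 0 0;0.6 0 0 0 0 0;0.5 0 0 0 0 0;0.5 0 0 0 0 0;0.4 0 0 0 0 0;0 0 0 0 0 0;0 0 0 0 0 0")

```text
time: 15.3
ee_pos: [591.0, 5.3, 39.5]
orientation: [-0.706, -0.033, 0.033, 0.706]
ft_force: [0.3, -0.4, -0.5]
width: 0.154
```

Request:
drive_tool(plan="0.3 0 0 0 0 0;0.2 0 0 0 0 0;0.1 0 0 0 0 0;0.1 0 0 0 0 0;0.1 0 0 0 0 0;0 0 0 0 0 0;0 0 0 0 0 0")

```text
time: 16.0
ee_pos: [596.3, 5.8, 38.8]
orientation: [-0.706, -0.03, 0.036, 0.706]
ft_force: [-16.1, -1.0, 6.1]
width: 0.152
```

Home against the stop. Release and go to the third.

Request:
drive_tool(plan="0 0 0 0 0 0;0 0 0 0 0 0;0 0 0 0 0 0;0 0 0 0 0 0", gripper=3.2)

```text
time: 16.4
ee_pos: [599.4, 6.0, 39.8]
orientation: [-0.706, -0.033, 0.033, 0.706]
ft_force: [0.8, -1.2, -0.1]
width: 0.376
```

Request:
drive_tool(plan="0 -1 0 0 0 0;0 -3 0 0 0 0;0 -3 0 0 0 0;-3 -1 0 0 0 0;-4 0 0 0 0 0;-3 0 0 0 0 0;-1 0 0 0 0 0;0 0 0 0 0 0;0 0 0 0 0 0;0 0 0 0 0 0")

```text
time: 17.4
ee_pos: [490.6, -4.2, 119.9]
orientation: [-0.706, -0.033, 0.033, 0.706]
ft_force: [0.7, -0.4, -0.3]
width: 0.378
```

```bash
python3 - <<'E'
from h import *
im,c=snap("wrist","w9"); b=badges(im,c,ymax=270,verbose=False); homed(im,c)
togo([413,-196.9,110],0.455+np.pi/2)
E
```

```text
badge px [ 52. 125.] size 68.1 38.3 clip [ 413.37 -197.11] from black [ 414.11 -179.93] heading 0.459
bay -105 expected px box [178 318] [207 368] black box [174 314] [210 371] 2107
bay -35 expected px box [268 319] [286 368] black box [264 322] [289 371] 813
bay 35 expected px box [347 318] [375 368] black box [343 314] [378 371] 2053
bay 105 expected px box [423 317] [461 365] black box [419 316] [464 368] 1643
t17.45 p [490.42  -4.17 119.67] yaw 1.664 F [ 0.56  0.3  -0.12] w 0.371
 shift now-axes cm [ -9.5    0.96 -18.47] final-axes [-15.42   0.97 -13.91] turn [-0.   -0.36  0.  ] q6 -1.75
```

Request:
drive_tool(plan="0 0 0 0 -0.12 0;0 0 0 0 -0.12 0;0 0 0 0 -0.12 0;-3.2 0 -2.9 0 0 0;-3.3 0.3 -3 0 0 0;-3.3 0.3 -3 0 0 0;-3.3 0.3 -3 0 0 0;-1.7 0 -1.4 0 0 0;-0.6 0 -0.6 0 0 0;0 0 0 0 0 0;0 0 0 0 0 0;0 0 0 0 0 0", gripper=4.5)

```text
time: 18.65
ee_pos: [412.6, -195.6, 110.5]
orientation: [-0.689, -0.159, 0.159, 0.689]
ft_force: [0.1, 0.0, -1.7]
width: 0.531
```

```bash
python3 - <<'E'
from h import *
im,c=snap("wrist","w10"); b=badges(im,c,ymax=420,verbose=False)
e,t=b[0]
togo([*e,25.5],t+np.pi/2)
E
```

```text
badge px [275. 244.] size 67.6 38.0 clip [ 413.13 -197.4 ] from black [ 403.6  -201.21] heading 0.459
badge px [139. 303.] size 59.6 30.3 clip [ 523.96 -252.84] from black [ 521.86 -253.72] heading -0.983
t18.70 p [ 412.51 -195.68  110.57] yaw 2.026 F [-0.13  0.38  0.21] w 0.526
 shift now-axes cm [-0.02  8.51 -0.18] final-axes [-0.02  8.51 -0.18] turn [-0. -0.  0.] q6 -2.55
```

Request:
drive_tool(plan="0 3 -0.18 0 0 0;0 3 0 0 0 0;0 1.4 0 0 0 0;0 0.8 0 0 0 0;0 0.3 0 0 0 0;0 0 0 0 0 0;0 0 0 0 0 0")

```text
time: 19.4
ee_pos: [413.4, -198.4, 26.5]
orientation: [0.689, 0.159, -0.158, -0.689]
ft_force: [0.3, 0.2, 0.5]
width: 0.525
```

Request:
drive_tool(plan="0 0 0 0 0 0;0 0 0 0 0 0;0 0 0 0 0 0;0 0 0 0 0 0;0 0 0 0 0 0;0 0 0 0 0 0", gripper=0.8)

```text
time: 20.0
ee_pos: [413.2, -198.5, 26.3]
orientation: [0.689, 0.159, -0.158, -0.689]
ft_force: [-0.8, -0.0, 5.9]
width: 0.154
```

Request:
drive_tool(plan="0 -1 0 0 0 0;0 -2 0 0 0 0;0 -2 0 0 0 0;0 -1 0 0 0 0;0 0 0 0 0 0;0 0 0 0 0 0;0 0 0 0 0 0")

```text
time: 20.7
ee_pos: [412.1, -197.9, 84.4]
orientation: [-0.688, -0.158, 0.159, 0.69]
ft_force: [0.6, 0.2, -1.5]
width: 0.154
```

```bash
python3 - <<'E'
from h import *
togo(rd(-90,-105,40),TH+np.pi/2)
E
```

```text
t20.70 p [ 412.15 -197.88   84.41] yaw 2.024 F [ 0.56  0.24 -1.46] w 0.154
 shift now-axes cm [18.09  4.43  5.55] final-axes [14.96  4.44 11.59] turn [-0.    0.36 -0.  ] q6 -2.55
```

Request:
drive_tool(plan="0 0 0 0 0.12 0;0 0 0 0 0.12 0;0 0 0 0 0.12 0;3.6 0 2.8 0 0 0;3.7 0.5 2.9 0 0 0;3.7 1.2 2.9 0 0 0;2.5 1.2 1.9 0 0 0;1 0.9 0.8 0 0 0;0.45 0.4 0.25 0 0 0;0 0 0 0 0 0;0 0 0 0 0 0;0 0 0 0 0 0")

```text
time: 21.9
ee_pos: [550.6, -70.1, 44.1]
orientation: [0.706, 0.033, -0.032, -0.706]
ft_force: [0.4, 0.2, -0.8]
width: 0.153
```

```bash
python3 - <<'E'
from h import *
im,c=snap("wrist","w11"); s,R,p,y=st(); print("tcp rd",tord(p))
togo(rd(-38,-105,40),TH+np.pi/2)
cv2.imwrite("pics/w11c.png",cv2.resize(im[190:420,120:440],None,fx=2.4,fy=2.4))
E
```

```text
tcp rd [[ -89.84 -106.38]]
t21.95 p [550.74 -70.1   44.21] yaw 1.663 F [-0.19  0.98  0.17] w 0.153
 shift now-axes cm [5.18 0.43 0.14] final-axes [5.18 0.42 0.14] turn [ 0. -0.  0.] q6 -1.86
```

View pics/w11c.png

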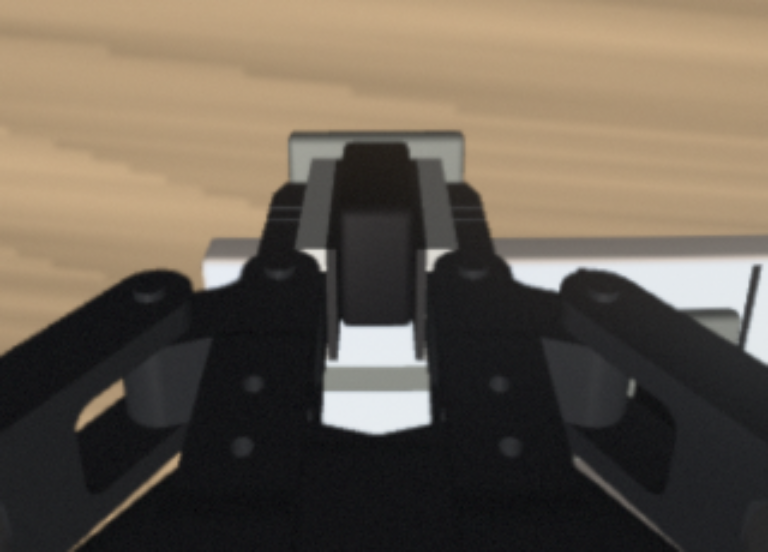

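Request:
drive_tool(plan="0 0.4 0.1 0 0 0;1 0 0 0 0 0;1 0 0 0 0 0;0.7 0 0 0 0 0;0.6 0 0 0 0 0;0.5 0 0 0 0 0;0.5 0 0 0 0 0;0.4 0 0 0 0 0;0 0 0 0 0 0;0 0 0 0 0 0")

```text
time: 22.95
ee_pos: [597.5, -63.9, 39.5]
orientation: [-0.706, -0.033, 0.033, 0.706]
ft_force: [0.3, 0.1, -0.8]
width: 0.152
```

Request:
drive_tool(plan="0.3 0 0 0 0 0;0.2 0 0 0 0 0;0.1 0 0 0 0 0;0.1 0 0 0 0 0;0.1 0 0 0 0 0;0 0 0 0 0 0;0 0 0 0 0 0")

```text
time: 23.65
ee_pos: [602.0, -63.5, 38.8]
orientation: [-0.706, -0.029, 0.036, 0.707]
ft_force: [-19.2, -1.9, 9.2]
width: 0.152
```

Request:
drive_tool(plan="0 0 0 0 0 0;0 0 0 0 0 0;0 0 0 0 0 0;0 0 0 0 0 0", gripper=3.2)

```text
time: 24.05
ee_pos: [605.8, -63.1, 39.7]
orientation: [-0.706, -0.033, 0.033, 0.706]
ft_force: [0.1, -0.1, -1.0]
width: 0.381
```

Request:
drive_tool(plan="0 -1 0 0 0 0;0 -3 0 0 0 0;0 -4 0 0 0 0;-4 -2 0 0 0 0;-4 -3 0 0 0 0;-4 -3 0 0 0 0;-2 -1.5 0 0 0 0;-0.6 -0.5 0 0 0 0;0 0 0 0 0 0;0 0 0 0 0 0;0 0 0 0 0 0", gripper=8)

```text
time: 25.15
ee_pos: [460.5, -76.6, 218.3]
orientation: [-0.706, -0.032, 0.034, 0.707]
ft_force: [-0.5, 1.0, 0.2]
width: 0.935
```

```bash
python3 - <<'E'
from h import *
im,c=snap("wrist","w12"); snap("top","top1"); snap("side","side1"); print(tord(st()[2]),st()[2],st()[0]['joint_pos'])
E
```

```text
[[-180.45 -104.57]] [460.34 -76.64 218.6 ] [-0.24 -0.1   1.61  0.    1.63 -1.91]
```

View pics/w12.png

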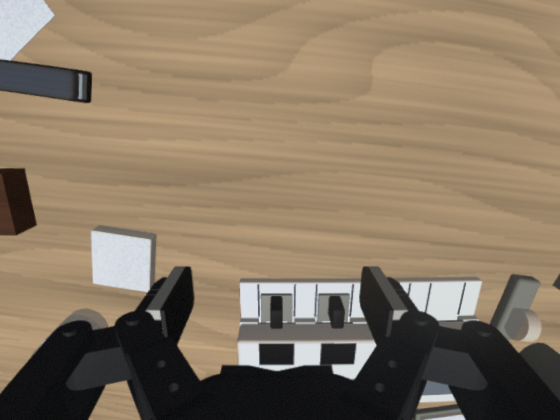

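Request:
drive_tool(plan="0 0 -4 0 0 0;0 0.3 -4 0 0 0;0 0.3 -4 0 0 0;0 0.3 -4 0 0 0;0 0.3 -4 0 0 0;0 0.3 -4 0 0 0;0.1 0.3 -4 0 0 0;0 0 -2 0 0 0;0 0 -0.9 0 0 0;0 0 0 0 0 0;0 0 0 0 0 0;0 0 0 0 0 0")

```text
time: 26.5
ee_pos: [490.3, -383.2, 201.9]
orientation: [-0.706, -0.034, 0.033, 0.706]
ft_force: [-0.3, 0.9, -1.0]
width: 0.932
```

```bash
python3 - <<'E'
from h import *
im,c=snap("wrist","w13"); print(st()[2],st()[0]['joint_pos']); togo([500,-395,200])
cv2.imwrite("pics/w13c.png",cv2.resize(im[170:420,150:420],None,fx=2.4,fy=2.4))
E
```

```text
[ 490.25 -383.28  201.95] [-0.72  0.34  1.16  0.    1.64 -2.39]
t26.55 p [ 490.25 -383.28  201.95] yaw 1.665 F [ 0.67 -0.29 -0.04] w 0.937
 shift now-axes cm [ 0.86  0.2  -1.26] final-axes [ 0.86  0.2  -1.26] turn [0. 0. 0.] q6 -2.39
```

View pics/w13c.png

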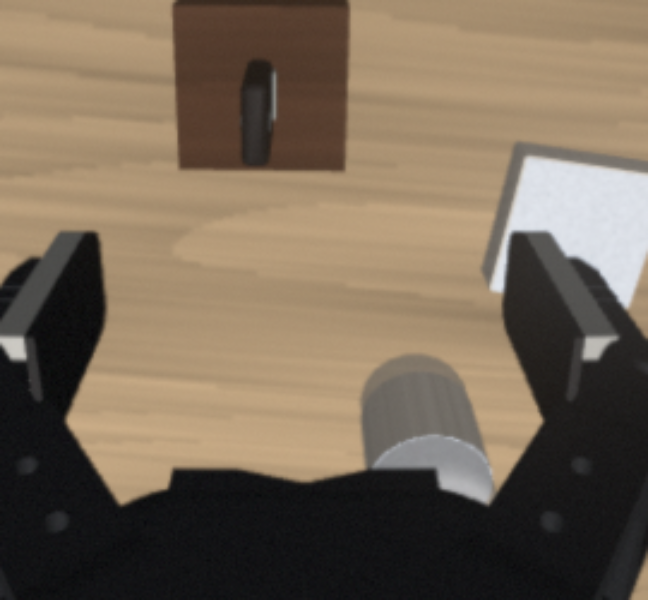

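```bash
python3 - <<'E'
from h import *
im=cv2.imread("pics/w13.png"); c=arm.get_calibration("wrist")
hsv=cv2.cvtColor(im,cv2.COLOR_BGR2HSV); H,S,V=cv2.split(hsv)
for uv in [(235,180),(285,230),(255,172),(257,215),(262,205)]: print(uv,hsv[uv[1],uv[0]])
roi=np.zeros_like(V); roi[120:250,200:320]=1
for name,m,z in [("block",(V<110)&(V>65)&(S>70)&(roi>0),34),("blockall",(V<115)&(roi>0),34),("bow",(V<62)&(S<70)&(roi>0),78)]:
    m=cv2.morphologyEx(m.astype(np.uint8),cv2.MORPH_OPEN,np.ones((2,2)))
    n,L,s,cen=cv2.connectedComponentsWithStats(m); i=1+s[1:,4].argmax(); ys,xs=np.nonzero(L==i)
    P=pix2w(c,np.c_[xs,ys],z)[:,:2].astype(np.float32); r=cv2.minAreaRect(P); print(name,s[i],r)
E
```

```text
(235, 180) [ 12 112  89]
(285, 230) [ 11 119  90]
(255, 172) [ 11 114  78]
(257, 215) [ 9 30 60]
(262, 205) [13 39 46]
block [ 223  172   73   70 4296] ((503.7864074707031, -399.3335266113281), (70.42167663574219, 69.71509552001953), 4.677196979522705)
blockall [ 223  168   73   74 5233] ((501.5898132324219, -399.7296447753906), (74.38777160644531, 70.0253677368164), 5.364867210388184)
bow [252 206  12  34 340] ((503.35601806640625, -398.815673828125), (29.672290802001953, 9.21037483215332), 4.058004379272461)
```

Request:
drive_tool(plan="0 0 0 0 0.015 0;0.6 3 -0.8 0 0 0;0.56 4 -0.87 0 0 0;0 3 0 0 0 0;0 0 0 0 0 0;0 0 0 0 0 0;0 0 0 0 0 0", gripper=4.5)

```text
time: 27.25
ee_pos: [503.8, -400.7, 104.7]
orientation: [0.708, 0.029, -0.027, -0.705]
ft_force: [-0.2, 1.4, 0.7]
width: 0.53
```

```bash
python3 - <<'E'
from h import *
im,c=snap("wrist","w14"); togo([503.5,-399,64],1.649)
V=cv2.split(cv2.cvtColor(im,cv2.COLOR_BGR2HSV))[2]; S=cv2.split(cv2.cvtColor(im,cv2.COLOR_BGR2HSV))[1]
q=w2pix(c,[503.5,-399,78]).ravel(); print(q)
roi=np.zeros_like(V); roi[int(q[1])-50:int(q[1])+40,250:305]=1
m=((V<64)&(S<70)&(roi>0)).astype(np.uint8)
n,L,s,cen=cv2.connectedComponentsWithStats(m); i=1+s[1:,4].argmax(); ys,xs=np.nonzero(L==i)
print(s[i],cv2.minAreaRect(pix2w(c,np.c_[xs,ys],78)[:,:2].astype(np.float32)))
E
```

```text
t27.30 p [ 503.77 -400.78  104.7 ] yaw 1.649 F [-0.38  0.63  0.12] w 0.524
 shift now-axes cm [-0.03  4.07  0.19] final-axes [-0.01  4.07  0.18] turn [0. 0. 0.] q6 -2.38
[281.06 262.96]
[270 220  19  66 876] ((498.15362548828125, -400.5609436035156), (38.10918045043945, 9.583563804626465), 4.11527681350708)
```

Request:
drive_tool(plan="0 2 0.1 0 0 0;0 1.3 0 0 0 0;0 0.6 0 0 0 0;0 0.17 0 0 0 0;0 0 0 0 0 0;0 0 0 0 0 0;0 0 0 0 0 0")

```text
time: 28.0
ee_pos: [503.0, -399.4, 61.7]
orientation: [0.707, 0.028, -0.027, -0.706]
ft_force: [-0.4, 0.4, 0.5]
width: 0.525
```

Request:
drive_tool(plan="0 0 0 0 0 0;0 0 0 0 0 0;0 0 0 0 0 0;0 0 0 0 0 0;0 0 0 0 0 0;0 0 0 0 0 0", gripper=0.4, newtons=60)

```text
time: 28.6
ee_pos: [502.8, -399.2, 61.2]
orientation: [0.707, 0.028, -0.027, -0.706]
ft_force: [-0.7, 1.5, 2.4]
width: 0.11
```

Request:
drive_tool(plan="0 -0.5 0 0 0 0;0 -1 0 0 0 0;0 -1.5 0 0 0 0;0 -3 0 0 0 0;0 -4 0 0 0 0;0 -3 0 0 0 0;0 -1 0 0 0 0;0 0 0 0 0 0;0 0 0 0 0 0;0 0 0 0 0 0")

```text
time: 29.6
ee_pos: [502.1, -398.6, 198.3]
orientation: [-0.706, -0.027, 0.029, 0.708]
ft_force: [-0.1, -0.4, -0.9]
width: 0.106
```

```bash
python3 - <<'E'
from h import *
im,c=snap("wrist","w15"); togo([480,300,200],1.571)
cv2.imwrite("pics/w15c.png",cv2.resize(im[150:420,150:420],None,fx=2,fy=2))
E
```

```text
t29.65 p [ 502.18 -398.65  198.53] yaw 1.649 F [ 0.1   0.19 -0.61] w 0.106
 shift now-axes cm [ 3.25  0.04 69.82] final-axes [-2.2  -0.15 69.87] turn [-0.    0.08 -0.  ] q6 -2.38
```

View pics/w15c.png

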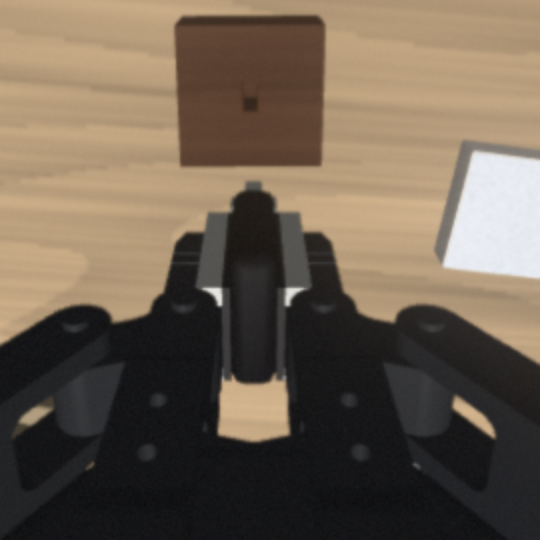

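Request:
drive_tool(plan="0.1 0 1.5 0 0 0;0.2 0 3 0 0 0;0.35 0 4.5 0 0 0;0.35 0 4.5 0 0 0;0.35 0 4.5 0 0 0;0.35 0 4.5 0 0 0;0.35 0 4.5 0 0 0;0.35 0 4.5 0 0 0;0.35 0 4.5 0 0 0;0.35 0 4.5 0 0 0;0.35 0 4.5 0 0 0;0.35 0 4.5 0 0 0")

```text
time: 30.85
ee_pos: [501.2, 99.1, 199.9]
orientation: [0.707, 0.027, -0.028, -0.707]
ft_force: [0.8, 0.2, -0.5]
width: 0.11
```

Request:
drive_tool(plan="0.35 0 4.5 0 0 0;0.35 0 4.5 0 0 0;0.35 0 4.5 0 0 0;0.35 0 4.5 0 0 0;0.3 0 4 0 0 0;0.1 0 2 0 0 0;0 0 1.1 0 0 0;0 0 0 0 0 0;0 0 0 0 0 0;0 0 0 0 0 0;0 0 0 0 0 0")

```text
time: 31.95
ee_pos: [500.6, 348.0, 201.2]
orientation: [-0.707, -0.027, 0.027, 0.707]
ft_force: [-0.1, 0.2, 0.2]
width: 0.108
```

```bash
python3 - <<'E'
from h import *
im,c=snap("wrist","w16"); np.save("c16.npy",c); togo([500,350,198],1.649)
cv2.imwrite("pics/w16c.png",cv2.resize(im[150:420,150:420],None,fx=2,fy=2))
E
```

```text
t32.00 p [500.58 348.12 201.17] yaw 1.648 F [ 0.45 -0.04 -0.11] w 0.108
 shift now-axes cm [-0.04  0.32  0.19] final-axes [-0.04  0.32  0.19] turn [-0. -0.  0.] q6 -1.10
```

View pics/w16.png

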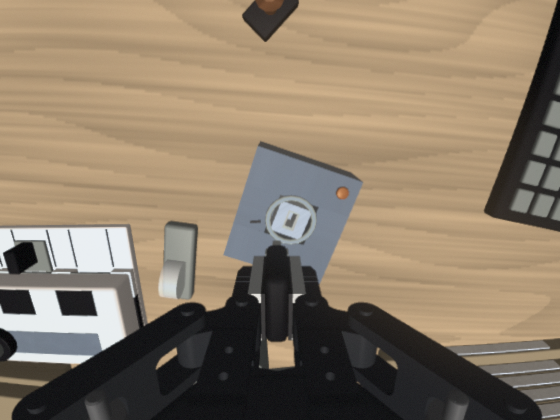

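```bash
python3 - <<'E'
from h import *
im=cv2.imread("pics/w16.png"); c=np.load("c16.npy",allow_pickle=True).item()
cv2.imwrite("pics/w16d.png",cv2.resize(im[175:260,240:345],None,fx=7,fy=7,interpolation=cv2.INTER_CUBIC))
hsv=cv2.cvtColor(im,cv2.COLOR_BGR2HSV); H,S,V=cv2.split(hsv)
g=cv2.cvtColor(im,cv2.COLOR_BGR2GRAY)
roi=np.zeros_like(V); roi[195:248,262:320]=1
m=((V>185)&(roi>0)).astype(np.uint8)
n,L,s,cen=cv2.connectedComponentsWithStats(m); i=1+s[1:,4].argmax(); ys,xs=np.nonzero(L==i)
r=cv2.minAreaRect(pix2w(c,np.c_[xs,ys],52)[:,:2].astype(np.float32)); print("square",s[i],r)
bx=cv2.boxPoints(cv2.minAreaRect(np.c_[xs,ys].astype(np.float32))); mm=np.zeros_like(V); cv2.fillConvexPoly(mm,bx.astype(int),1); mm=cv2.erode(mm,np.ones((5,5)))
d=((V<150)&(mm>0)).astype(np.uint8); n,L,s,cen=cv2.connectedComponentsWithStats(d); i=1+s[1:,4].argmax(); ys,xs=np.nonzero(L==i)
print("slot",s[i],cv2.minAreaRect(pix2w(c,np.c_[xs,ys],52)[:,:2].astype(np.float32)), pix2w(c,[cen[i]],52))
# console outline at z=50 from blue-grey
m=((H>95)&(H<130)&(S>25)&(V>50)&(V<150)).astype(np.uint8); m[:140]=0;m[300:]=0;m[:,:215]=0;m[:,375:]=0
ys,xs=np.nonzero(m); hull=cv2.convexHull(np.c_[xs,ys]); print("hull",cv2.approxPolyDP(hull,4,True).reshape(-1,2).tolist()); print("box",cv2.minAreaRect(pix2w(c,hull.reshape(-1,2),50)[:,:2].astype(np.float32)))
E
```

```text
square [271 202  40  37 802] ((517.7106323242188, 361.7704772949219), (29.229047775268555, 29.265539169311523), 73.57207489013672)
slot [285 214  12  14  86] ((517.2794189453125, 361.74407958984375), (6.773223400115967, 13.716784477233887), 69.9456558227539) [[518.28 361.74  52.  ]]
hull [[361, 183], [318, 282], [225, 254], [258, 147]]
box ((517.2456665039062, 361.74822998046875), (98.34982299804688, 109.2220458984375), 75.70848846435547)
```

View pics/w16d.png

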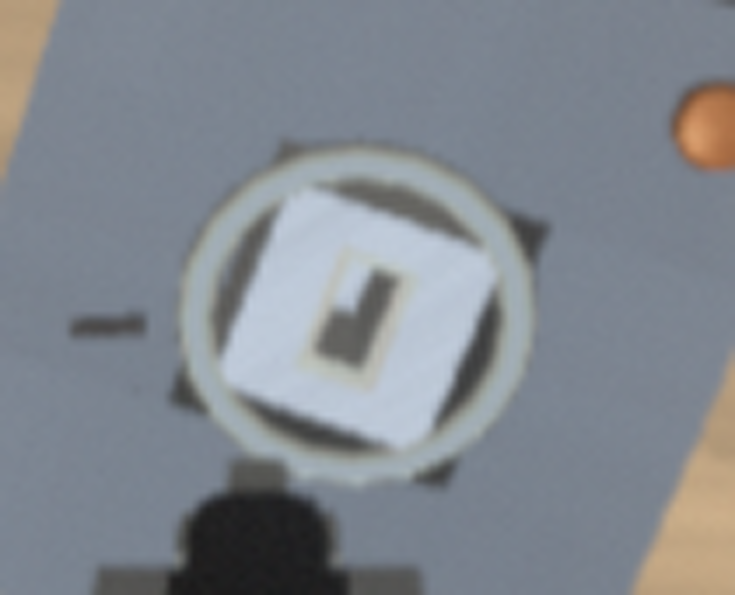

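Request:
drive_tool(plan="0 0 0 0 0.12 0;0 0 0 0 0.12 0;0 0 0 0 0.122 0;0.6 2 0.9 0 0 0;0.59 3 0.89 0 0 0;0 2.5 0 0 0 0;0 1.3 0 0 0 0;0 0.5 0 0 0 0;0 0 0 0 0 0;0 0 0 0 0 0;0 0 0 0 0 0")

```text
time: 33.1
ee_pos: [517.3, 363.2, 109.7]
orientation: [-0.699, 0.099, -0.101, 0.701]
ft_force: [-0.1, -0.1, 0.3]
width: 0.11
```

```bash
python3 - <<'E'
from h import *
im,c=snap("wrist","w17"); togo([517.0,361.9,79.2],1.286)
print(w2pix(c,[[517.5,361.7,52]]))
E
```

```text
t33.15 p [517.2  363.14 109.43] yaw 1.287 F [-0.62 -0.09  0.25] w 0.105
 shift now-axes cm [ 0.01  3.02 -0.13] final-axes [ 0.02  3.02 -0.12] turn [-0.  0.  0.] q6 -0.73
[[275.18 241.2 ]]
```

Request:
drive_tool(plan="0 0.4 -0.12 0 0 0;0 0.4 0 0 0 0;0 0.3 0 0 0 0;0 0.3 0 0 0 0;0 0.2 0 0 0 0;0 0 0 0 0 0;0 0 0 0 0 0")

```text
time: 33.85
ee_pos: [516.3, 361.7, 91.9]
orientation: [-0.7, 0.1, -0.1, 0.7]
ft_force: [-0.3, -0.0, -0.5]
width: 0.106
```

Tip is about 9 mm into the keyway with no force. Continue down.

Request:
drive_tool(plan="0 0.3 0 0 0 0;0 0.3 0 0 0 0;0 0.3 0 0 0 0;0 0.2 0 0 0 0;0 0.1 0 0 0 0;0 0.1 0 0 0 0;0 0 0 0 0 0;0 0 0 0 0 0")

```text
time: 34.65
ee_pos: [516.4, 361.7, 79.1]
orientation: [-0.7, 0.1, -0.1, 0.7]
ft_force: [-0.9, 0.5, 1.2]
width: 0.108
```

Request:
drive_tool(plan="0 0.1 0 0 0 0;0 0.1 0 0 0 0;0 0 0 0 0 0;0 0 0 0 0 0", newtons=90)

```text
time: 35.05
ee_pos: [516.6, 361.8, 79.1]
orientation: [-0.7, 0.1, -0.1, 0.7]
ft_force: [-5.2, -2.9, 11.7]
width: 0.104
```

Request:
drive_tool(plan="0 -0.1 0 0 0 0;0 0 0 0 0.12 0;0 0 0 0 0.12 0;0 0 0 0 0.12 0;0 0 0 0 0.12 0;0 0 0 0 0.12 0;0 0 0 0 0.12 0;0 0 0 0 0.12 0;0 0 0 0 0.12 0;0 0 0 0 0.12 0;0 0 0 0 0 0;0 0 0 0 0 0")

```text
time: 36.25
ee_pos: [517.3, 362.4, 79.1]
orientation: [-0.548, 0.444, -0.445, 0.551]
ft_force: [3.9, 4.0, 5.1]
width: 0.101
```

```bash
python3 - <<'E'
from h import *
s,R,p,y=st(); print(y,p,s['moment'],s['ft_force'],s['width'])
E
```

```text
0.21022900161489233 [517.3  362.41  79.15] [ 0.7  -0.71  0.06] [3.93 4.04 5.14] 0.10064513315125075
```

Request:
drive_tool(plan="0 0 0 0 0.08 0;0 0 0 0 0.07 0;0 0 0 0 0 0;0 0 0 0 0 0")

```text
time: 36.65
ee_pos: [517.3, 362.4, 79.2]
orientation: [-0.513, 0.485, -0.485, 0.516]
ft_force: [4.4, 3.1, 5.2]
width: 0.103
```

```bash
python3 - <<'E'
from h import *
s,R,p,y=st(); print(y,p,s['moment'],s['ft_force'],s['width'])
E
```

```text
0.05984688952514339 [517.33 362.38  79.15] [ 0.7  -0.72  0.01] [4.38 3.07 5.17] 0.10308008178501178
```

Request:
drive_tool(plan="0 0 0 0 0.05 0;0 0 0 0 0.05 0;0 0 0 0 0 0;0 0 0 0 0 0")

```text
time: 37.05
ee_pos: [517.4, 362.4, 79.2]
orientation: [0.488, -0.51, 0.51, -0.491]
ft_force: [4.3, 4.7, 5.0]
width: 0.103
```

```bash
python3 - <<'E'
from h import *
s,R,p,y=st(); print(y,p,s['moment'],s['ft_force'],s['width'])
E
```

```text
-0.04012749781156946 [517.37 362.38  79.19] [ 0.64 -0.75  0.03] [4.32 4.7  4.97] 0.1025734907466375
```

Request:
drive_tool(plan="0 0 0 0 0.05 0;0 0 0 0 0.03 0;0 0 0 0 0 0;0 0 0 0 0 0")

```text
time: 37.45
ee_pos: [517.4, 362.3, 79.2]
orientation: [0.468, -0.529, 0.529, -0.47]
ft_force: [5.0, 3.4, 4.3]
width: 0.103
```

```bash
python3 - <<'E'
from h import *
s,R,p,y=st(); print(y,p,s['moment'],s['ft_force'],s['width'],s['tau'])
E
```

```text
-0.1200490959031651 [517.39 362.33  79.17] [ 0.68 -0.75  0.14] [4.97 3.35 4.27] 0.10289360064615653 [ -0.43 -47.72 -28.86  -0.23   1.6    0.08]
```

Request:
drive_tool(plan="0 0 0 0 0.04 0;0 0 0 0 0.04 0;0 0 0 0 0 0;0 0 0 0 0 0")

```text
time: 37.85
ee_pos: [517.4, 362.3, 79.2]
orientation: [0.446, -0.547, 0.548, -0.449]
ft_force: [4.6, 3.4, 5.7]
width: 0.102
```

```bash
python3 - <<'E'
from h import *
s,R,p,y=st(); print(y,p,s['moment'],s['ft_force'],s['width'],s['tau'])
E
```

```text
-0.19977758159002673 [517.45 362.26  79.16] [ 0.63 -0.82  0.23] [4.61 3.43 5.7 ] 0.1023439005554164 [ -0.35 -47.73 -28.86  -0.07   1.6    0.29]
```

Request:
drive_tool(plan="0 0 0 0 0.04 0;0 0 0 0 0.04 0;0 0 0 0 0 0;0 0 0 0 0 0")

```text
time: 38.25
ee_pos: [517.5, 362.0, 79.2]
orientation: [0.424, -0.564, 0.565, -0.427]
ft_force: [4.0, 2.2, 4.7]
width: 0.102
```

```bash
python3 - <<'E'
from h import *
s,R,p,y=st(); print(y,p,s['moment'],s['ft_force'],s['width'],s['tau'])
E
```

```text
-0.27961662672620174 [517.5  362.01  79.15] [ 0.32 -0.81  0.41] [3.97 2.15 4.66] 0.10240602184226262 [  0.17 -47.64 -28.95   0.27   1.45   0.4 ]
```

Request:
drive_tool(plan="0 0 0 0 -0.06 0;0 0 0 0 -0.06 0;0 0 0 0 0 0;0 0 0 0 0 0")

```text
time: 38.65
ee_pos: [517.4, 362.2, 79.2]
orientation: [0.457, -0.538, 0.539, -0.46]
ft_force: [3.4, 2.4, 4.7]
width: 0.099
```

Request:
drive_tool(plan="0 0 0 0 0 0;0 0 0 0 0 0;0 0 0 0 0 0;0 0 0 0 0 0;0 0 0 0 0 0", gripper=3.5)

```text
time: 39.15
ee_pos: [516.2, 361.5, 77.6]
orientation: [-0.458, 0.539, -0.539, 0.457]
ft_force: [-0.2, 0.1, 0.3]
width: 0.406
```

Request:
drive_tool(plan="0 -1 0 0 0 0;0 -2 0 0 0 0;0 -4 0 0 0 0;0 -4 0 0 0 0;0 -1 0 0 0 0;0 0 0 0 0 0;0 0 0 0 0 0;0 0 0 0 0 0")

```text
time: 39.95
ee_pos: [515.7, 361.3, 195.6]
orientation: [-0.459, 0.539, -0.539, 0.456]
ft_force: [0.3, -0.3, -0.2]
width: 0.41
```

```bash
python3 - <<'E'
from h import *
s,R,p,y=st(); print(y,p,s['moment'],s['ft_force'],s['width'],s['joint_pos'])
im,c=snap("wrist","w18"); np.save("c18.npy",c); q=w2pix(c,[517.5,361.7,52]).ravel().astype(int); print(q)
cv2.imwrite("pics/w18c.png",cv2.resize(im[max(0,q[1]-90):q[1]+70,q[0]-90:q[0]+90],None,fx=4,fy=3.7,interpolation=cv2.INTER_CUBIC))
E
```

```text
-0.16295980587997017 [515.68 361.27 195.6 ] [-0.02  0.03  0.01] [ 0.34 -0.27 -0.15] 0.41026510545680955 [0.55 0.37 1.14 0.   1.63 0.72]
[278 201]
```

View pics/w18c.png

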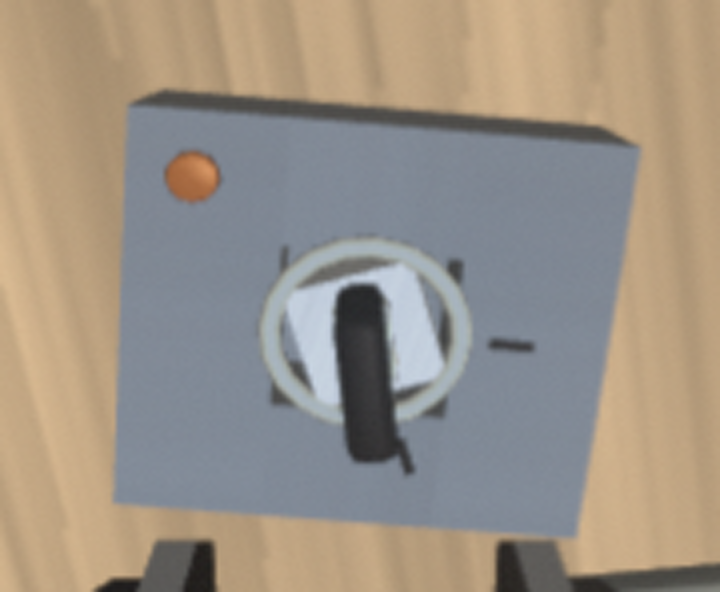

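```bash
cat > bar.py <<'E'
from h import *
import sys
def barrel(im,c):
    H,S,V=cv2.split(cv2.cvtColor(im,cv2.COLOR_BGR2HSV))
    q=w2pix(c,[517.5,361.7,52]).ravel().astype(int)
    r=np.zeros_like(V); cv2.circle(r,tuple(int(v) for v in q),23,1,-1)
    m=((V>185)&(r>0)).astype(np.uint8); ys,xs=np.nonzero(m)
    P=pix2w(c,np.c_[xs,ys],52)[:,:2].astype(np.float32)
    k=np.linalg.norm(P-[517.5,361.7],axis=1)<20.5
    rr=cv2.minAreaRect(P[k]); print("square",rr)
    m=((H>95)&(H<130)&(S>25)&(V>50)&(V<150)).astype(np.uint8); r[:]=0
    cv2.circle(r,tuple(int(v) for v in q),85,1,-1); m&=r
    n,L,s,cen=cv2.connectedComponentsWithStats(m); i=1+s[1:,4].argmax(); ys,xs=np.nonzero(L==i)
    b=cv2.minAreaRect(pix2w(c,np.c_[xs,ys],50)[:,:2].astype(np.float32)); print("box",b,"rel cw mod90 deg",(b[2]-rr[2])%90, "ON expects",np.rad2deg(1.2))
E
python3 - <<'E'
from bar import *
barrel(cv2.imread("pics/w18.png"),np.load("c18.npy",allow_pickle=True).item())
E
```

```text
square ((514.7909545898438, 361.1748962402344), (35.36287307739258, 29.904518127441406), 6.6649980545043945)
box ((522.4979248046875, 381.07440185546875), (59.64203643798828, 108.52117919921875), 75.94613647460938) rel cw mod90 deg 69.28113842010498 ON expects 68.75493541569878
```

Request:
drive_tool(plan="1.5 0 1.1 0 0 0;3 0 2.3 0 0 0;3.5 0 2.7 0 0 0;3.5 0 2.7 0 0 0;3.5 0 2.7 0 0 0;3.5 0 2.7 0 0 0;3.5 0 2.7 0 0 0;3 0.2 2.3 0 0 0;1.7 0.2 1.3 0 0 0;0.85 0.1 0.65 0 0 0;0 0 0 0 0 0;0 0 0 0 0 0", gripper=0, newtons=30)

```text
time: 41.2
ee_pos: [680.0, 56.8, 192.8]
orientation: [-0.458, 0.539, -0.539, 0.458]
ft_force: [0.2, 0.4, -0.3]
width: -0.001
```

Request:
drive_tool(plan="0 0 0 0 0 0;0 0 0 0 0 0;0 0 0 0 0 0")

```text
time: 41.5
ee_pos: [680.1, 56.4, 193.2]
orientation: [0.458, -0.539, 0.539, -0.458]
ft_force: [-0.6, -0.9, 1.0]
width: 0.003
```

```bash
python3 - <<'E'
from h import *
s,R,p,y=st(); print(y,p,s['ft_force'],s['width'],s['joint_pos'])
im,c=snap("wrist","w19"); np.save("c19.npy",c); snap("top","top2"); snap("side","side2")
for y in (-105,-35,35,105): print(y,w2pix(c,[rd(-51,y,17),rd(-15,y,21)]).ravel())
print("button",w2pix(c,rd(57,0,64)))
E
```

```text
-0.1617968589425187 [680.15  56.44 193.22] [-0.63 -0.92  0.98] 0.0029102521660434788 [0.03 0.53 0.94 0.   1.67 0.19]
-105 [214.18 309.27 244.35 304.65]
-35 [193.54 254.74 225.23 248.58]
35 [170.64 192.71 203.79 184.59]
105 [145.59 122.9  180.08 112.36]
button [[285.69 213.6 ]]
```

View pics/w19.png

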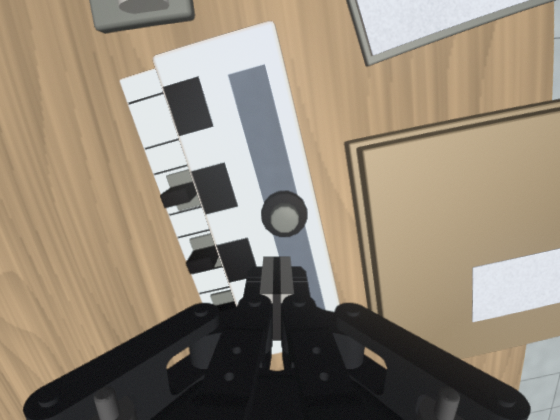

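```bash
python3 - <<'E'
from h import *
im=cv2.imread("pics/w19.png"); c=np.load("c19.npy",allow_pickle=True).item()
g=cv2.cvtColor(im,cv2.COLOR_BGR2GRAY)
roi=np.zeros_like(g); cv2.circle(roi,(285,214),24,1,-1)
for nm,m in (("housing",(g<75)),("grey",(g>=95)&(g<190))):
    m=(m&(roi>0)).astype(np.uint8)
    n,L,s,cen=cv2.connectedComponentsWithStats(m); i=1+s[1:,4].argmax()
    ys,xs=np.nonzero(L==i); (u,v),r=cv2.minEnclosingCircle(np.c_[xs,ys].astype(np.float32)); print(nm,s[i],u,v,r)
    for z in (58,64,70):
        P=pix2w(c,[(u,v),(u+r,v)],z); print(z,P[0],tord(P[0]),"rad",np.linalg.norm(P[1]-P[0]))
E
```

```text
housing [262 191  44  46 949] 283.8419494628906 213.603515625 22.98287582397461
58 [685.45  47.66  58.  ] [[55.14 -1.52]] rad 20.100347850673874
64 [685.6  49.6  64. ] [[55.47  0.39]] rad 19.63892358414301
70 [685.76  51.53  70.  ] [[55.81  2.31]] rad 19.177499317612266
grey [271 206  28  27 580] 284.370361328125 219.0 13.955979347229004
58 [685.14  42.66  58.  ] [[54.37 -6.47]] rad 12.268372632552465
64 [685.3   44.71  64.  ] [[54.72 -4.44]] rad 11.986739454581787
70 [685.46  46.77  70.  ] [[55.08 -2.42]] rad 11.705106276611108
```

Request:
drive_tool(plan="0.3 2 0.3 0 0 0;0.33 3 0.32 0 0 0;0 2.5 0 0 0 0;0 1.2 0 0 0 0;0 0.4 0 0 0 0;0 0 0 0 0 0;0 0 0 0 0 0;0 0 0 0 0 0")

```text
time: 42.45
ee_pos: [686.2, 48.4, 103.8]
orientation: [0.457, -0.538, 0.54, -0.458]
ft_force: [-0.6, -0.1, 0.0]
width: -0.001
```

Request:
drive_tool(plan="0 0.3 0 0 0 0;0 0.3 0 0 0 0;0 0.2 0 0 0 0;0 0 0 0 0 0;0 0 0 0 0 0")

```text
time: 42.95
ee_pos: [685.5, 48.3, 94.1]
orientation: [-0.458, 0.539, -0.539, 0.458]
ft_force: [-0.1, 0.6, 1.1]
width: 0.002
```

Request:
drive_tool(plan="0 0.2 0 0 0 0;0 0.1 0 0 0 0;0 0 0 0 0 0;0 0 0 0 0 0")

```text
time: 43.35
ee_pos: [685.6, 48.3, 91.2]
orientation: [0.457, -0.539, 0.539, -0.458]
ft_force: [0.2, 0.2, 2.2]
width: -0.002
```

Request:
drive_tool(plan="0 0.2 0 0 0 0;0 0.1 0 0 0 0;0 0 0 0 0 0;0 0 0 0 0 0")

```text
time: 43.75
ee_pos: [685.6, 48.3, 89.0]
orientation: [0.457, -0.539, 0.539, -0.458]
ft_force: [-3.0, 0.5, 8.1]
width: -0.0
```

Request:
drive_tool(plan="0 0.15 0 0 0 0;0 0 0 0 0 0;0 0 0 0 0 0")

```text
time: 44.05
ee_pos: [685.7, 48.3, 88.9]
orientation: [0.457, -0.539, 0.539, -0.458]
ft_force: [-6.7, -0.3, 13.6]
width: -0.001
```

Request:
drive_tool(plan="0 -1 0 0 0 0;0 -2 0 0 0 0;0 -4 0 0 0 0;0 -4 0 0 0 0;-2 -2 -3 0 0 0;-2 0 -3 0 0 0;-1 0 -3 0 0 0;0 0 -3 0 0 0;0 0 -2 0 0 0;0 0 0 0 0 0;0 0 0 0 0 0;0 0 0 0 0 0")

```text
time: 45.25
ee_pos: [556.0, 120.1, 216.1]
orientation: [-0.458, 0.539, -0.539, 0.457]
ft_force: [0.3, 0.9, -0.1]
width: -0.002
```

```bash
python3 - <<'E'
from bar import *
s,R,p,y=st(); print(p,s['ft_force'],s['time'])
im,c=snap("wrist","w20"); t,ct=snap("top","top3")
t1=cv2.imread("pics/top2.png"); t0=cv2.imread("pics/top0.png")
# badge rear edges in top view: grey blade / black clip per bay, and sanity of loose badges
g=cv2.cvtColor(t,cv2.COLOR_BGR2GRAY)
for y in (-105,-35,35,105):
    q=w2pix(ct,rd(-38,y,47)).ravel(); w=g[int(q[1])-9:int(q[1])+10,int(q[0])-5:int(q[0])+6]; k=np.argwhere(w<70)+[int(q[1])-9,int(q[0])-5]
    print(y,"expect",q,"black n",len(k),k.mean(0)[::-1] if len(k) else "")
q=w2pix(c,[rd(-51,y,17) for y in(-105,-35,35)]); print(q)
d=cv2.absdiff(t,t0).max(2); d=cv2.morphologyEx((d>45).astype(np.uint8),cv2.MORPH_OPEN,np.ones((3,3)))
n,L,s,cen=cv2.connectedComponentsWithStats(d); print("changed vs start",[(cen[i].round().tolist(),int(s[i,4])) for i in range(1,n) if s[i,4]>15])
H,S,V=cv2.split(cv2.cvtColor(im,cv2.COLOR_BGR2HSV))
for yb in (-105,-35,35):
    # profile along bay's x beside the clip (y+13): blade underside 12 -> top z 17
    for o in (-13,13):
        xs=np.arange(-75,-16,.5); q=w2pix(c,[rd(x,yb+o,17) for x in xs]).astype(np.float32)
        if q.min()<0 or q[:,1].max()>419: continue
        v=cv2.remap(V,q[:,0],q[:,1],cv2.INTER_LINEAR).ravel().astype(float); k=np.gradient(cv2.blur(v[:,None],(1,5)).ravel()); k=k[10:]; print("bay",yb,o,"rear edge x",xs[10+k.argmin()],"drop %.0f"%k.min(),"(home -51)")
E
```

```text
[556.03 120.07 216.15] [ 0.27  0.91 -0.11] 45.25
-105 expect [298.3  187.88] black n 55 [297.76 189.24]
-35 expect [269.93 191.02] black n 46 [269.91 192.63]
35 expect [241.53 194.17] black n 60 [242.05 195.7 ]
105 expect [213.09 197.33] black n 64 [210.19 200.41]
[[326.87 327.36]
 [314.94 279.51]
 [301.3  225.14]]
changed vs start [([211.0, 167.0], 917), ([135.0, 159.0], 262), ([147.0, 153.0], 22), ([152.0, 167.0], 192), ([213.0, 160.0], 103), ([214.0, 181.0], 93), ([206.0, 181.0], 24), ([297.0, 189.0], 180), ([270.0, 192.0], 183), ([229.0, 199.0], 149), ([243.0, 195.0], 187), ([172.0, 192.0], 23), ([207.0, 205.0], 661), ([158.0, 209.0], 254), ([144.0, 226.0], 389), ([161.0, 236.0], 286), ([120.0, 226.0], 22), ([236.0, 244.0], 83), ([258.0, 242.0], 107), ([302.0, 251.0], 106), ([346.0, 252.0], 108), ([257.0, 256.0], 44), ([300.0, 264.0], 53), ([353.0, 265.0], 74), ([162.0, 276.0], 19), ([248.0, 375.0], 39), ([250.0, 388.0], 30), ([30.0, 403.0], 606), ([8.0, 391.0], 37), ([6.0, 401.0], 55), ([252.0, 410.0], 68), ([3.0, 418.0], 19)]
bay -105 -13 rear edge x -38.0 drop -2 (home -51)
bay -105 13 rear edge x -60.5 drop -0 (home -51)
bay -35 -13 rear edge x -50.5 drop -31 (home -51)
bay -35 13 rear edge x -51.0 drop -17 (home -51)
bay 35 -13 rear edge x -50.5 drop -30 (home -51)
bay 35 13 rear edge x -51.0 drop -17 (home -51)
```

```bash
python3 - <<'E'
from h import *
print(arm.close_job(), st()[0]['time'])
E
```

```text
the job is handed in; nothing more can be done
the job is handed in; nothing more can be done
```

I finished the whole job and handed it in at about 45 s of robot time.

**What I did**
- **Badges:** There were three on the desk. I slid them nose first into the bays at y = +35, -35 and -105 mm. Each was pushed against its stop with 16–19 N along the push and the tool ended within about 0.5 mm of where a homed badge should put it.
- **Key:** I lifted it from the block and pushed it down until its collar sat on the barrel (12 N, no further travel). I then turned it clockwise until the twist rose to 0.41 N m and let go.
- **Start button:** I pressed it after the key was at ON. It stopped moving about 5 mm below first touch, and the force rose to 13.6 N against its 4 N spring, so I take it as all the way down. I then moved clear.

**What the last checks showed**
- **Badges:** The rear edges in bays -35 and +35 measured x = -50.5 to -51 mm (home is -51). The gripper hid bay -105 in that view. The top view put its clip where it should be, to within the same 1–2 pixel offset as the other two.
- **Key switch:** The barrel measured 69.3° from OFF, where ON is 68.8°. I measured this just after releasing the key and did not repeat it after pressing the button.
- **Other items:** I did not measure the bystanders individually at the end, and comparing top views was inconclusive because the arm was in the picture. None were touched as far as the force readings showed.

One early measurement was off by several millimetres because the arm was still swaying. I repeated it at rest, and it then agreed with the top camera.

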